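# Fetch the doming punch from a tip-out bin

### The arm

A 7-joint arm with a two-finger parallel gripper is mounted at the origin on the work surface. World frame = base frame: x ahead of the robot, y to its left, z up, the work surface at z = 0. Lengths are in m, angles in rad, forces in N, time in s.
With the tool pointing down it reaches from about 0.425 to 0.875 m from the base axis. Payload 4.7 kg.
Tool frame: the origin (TCP) lies at the centre of the arm's flange, where the gripper is bolted on; the fingertips stand 182 mm ahead of it and the grasp point (between the pads) lies 164 mm ahead of it; z points along the fingers, y is the direction in which the jaws open and shut (so a half turn about z gives the same grasp; the last joint's range is limited). The gripper opens to 87 mm and grips with 3 to 60 N. Pads are 19 mm wide; open, the fingers measure 117 mm over their backs; the gripper's body (75 mm by 190 mm) begins 51 mm behind the grasp point.
Start: joints at [1.138, 0.321, -0.07, 1.45, 0.023, 1.371, -0.057], TCP at [0.281, -0.586, 0.405] pointing down, gripper open.
Joint ranges: [-2.86, 2.86], [-0.3, 2.09], [-1.38, 1.24], [0.06, 2.45], [-1.56, 4.7], [0.09, 2.05], [-2.69, 2.69]. Speed limits (rad/s): [2.57, 2.57, 3.14, 3.14, 3.14, 3.14, 3.14].

### API

Orientations are given as a unit quaternion [w, x, y, z].
In Python, from rig import state, eyes, arm gives the robot as it stands. The module is installed in compiled form; this text tells all that it offers.
- The arm moves only by the tool play_rows, never from a script. Its argument "deltas" is a list of rows, each a list of 2 entries, a list of its own where there are three numbers: the shift along the tool's x, y, z in mm, then the turn about the tool's z in rad. A call has exactly 8 rows; each row is the pose to reach, as a shift and turn from the pose measured when the call began, along the tool's axes at that moment; what a row does not reach only later rows make up. A row lasts 1/10 s, in which the tool goes at most 50 mm and 8.59 degrees, less where a joint would pass 70% of its speed; a pose out of reach is approached as far as the arm can. A call with a gripper value outside its range is refused whole. "claw" is the opening, from -1 (shut) to 1 (fully open), set as the call begins (left out, the last holds). The fingers move at their own pace and stop on an object; "force" is the grip in N (left out, the last holds). Time passes only in rows, so rows that repeat a pose let the fingers close, or fill a call up. It gives the time, the measured TCP pose, the force and the opening at its end, in the units of the state.
- state(): the state, without advancing time (a new reading comes with each control period).
- eyes.capture(name): name is "scene" or "top" or "wrist"; returns (picture, depth): 480x640x3 uint8, red, green, blue; 480x640 float32, m along the optical axis (not along the pixel's ray), 0 where there is no reading.
- eyes.camera_info(name): a dict with "vertical_fov" (degrees; the focal length in pixels is half the picture's height over the tangent of half this angle, whatever the lens; pixels are square), "cx", "cy" (the principal point, pixels), "xyz" and "orientation" of the camera in the world; the wrist camera has in their place "mount" (4x4, takes a point from camera to tool coordinates, whose origin is the TCP and whose axes are the flange's). Camera axes: x right, y up, looking along -z (the intrinsics and any distortion apply to the point x, -y, -z); pixel columns grow to the right and rows downward; lengths in m; the calibration is good to about 2 mm. The wrist camera is an equidistant fisheye: a pixel r from the principal point sees the ray r / f radians off the axis. A picture is of the moment at which its call begins: read the wrist's pose just before it. camera_info takes no time and is no camera call.
- arm.job_done(): hands the job in, once; it reports no verdict.
The state is a dict: "t": time; "joint_positions": joint angles; "qd": joint speeds; "joint_efforts": joint torques, N m; "eef_pos": TCP position; "ee_rot": TCP orientation; "wrist_force": force on the tool from outside, world axes, zero at the start; "ft_torque": the same for the moment, N m; "gripper_width": finger opening in m.
Only numpy, scipy, OpenCV 4.12 (cv2) and the standard library are available. Lean on these libraries where they do the work, as an engineer would, in place of code of your own. Each camera call takes 0.05 s, during which the arm holds its last target.

### The job

One of the two tip-out bins in the rack holds the double-ended doming punch (a shaft with a ball at each end) at its back, under the clear cover: tilt that bin forward by its handle, lift the punch out and lay it in the two V notches of the wooden rest, its balls outside the notches, without dropping it. Then swing the bin back fully shut. Leave the other bin shut, all the other pieces in their bins, and do not disturb the things on the bench.

Things in the scene. Friction and masses are not known exactly. Their poses are not given: they have to be found in the camera images.
- rack: Fixed plywood rack with two tip-out bins. Origin on the bench, below the pivot line, midway between the bins; x points into the rack, y left, z up. Base 8 mm thick, x -10 to 190, 410 mm wide. 12 mm uprights at y -200, 0, 200, x 70 to 180, up to z 200. On them a cover, x 95 to 180, z 200 to 206: no reaching the bins' backs from above. bin_r at y -100, bin_l at y +100 (mm)
- bin_r (a joint): Tilt of the right bin: 0 = shut on its stop, grows as its top comes forward (rack -x), 0.8 rad = fully open stop. Stiff hinge: the bin stays where it is left; it takes 10 to 17 N at the handle to open, less to shut.
- bin_l (a joint): Tilt of the left bin; the same values and behaviour.
- bin_r_grip (a point): Middle of the right bin's handle: round steel bar along the rack's y, 100 mm long, 11 mm thick, 35 mm off the outer face of the front panel, 9 mm below the panel's top. It moves with the bin; shut, it is 43 mm in front of (-x) and 92 mm above the pivot.
- bin_l_grip (a point): Middle of the left bin's handle, the same.
- bin_r_hinge (a point): Middle of the right bin's pivot, rack x=0, 14 mm above the bench; the bin turns about the rack's y here. Bin, shut, in rack mm: inside 160 wide, x 0 to 149; front panel x -8 to 0, top at z 115; sides and back only up to z 69; floor top z 17.
- bin_l_hinge (a point): Middle of the left bin's pivot line, the same.
- bin_r_back (a point): Place at the back of the right bin where the rear piece lies, 105 mm behind and 27 mm above the pivot when shut; moves with the bin. A strip 28 mm wide along each side of the floor (10 mm high, 92 mm free floor between them for fingers) carries the pieces; ridges 10 mm high and 6 mm thick on it keep the rear piece at 90 to 120 mm and the front one at 34 to 60 mm behind the pivot.
- bin_l_back (a point): The same place in the left bin.
- punch: The double-ended doming punch: plain steel, shaft 16 mm thick, a 28 mm ball at each end, 140 mm over all (ball centres at x=-56 and +56 mm), mass about 0.3 kg. Origin at its middle; its x axis runs along the shaft. It starts at the back of one bin (either one), lying across it (along the rack's y).
- bar: Plain straight steel bar, 20 mm thick, 140 mm long, no balls; at the back of the other bin. Origin at its middle, x along it. Not wanted.
- handle_r: Wooden file handle, 22 mm thick, 130 mm long, lying across the front of the right bin. Origin at its middle, x along it. Stays in its bin.
- handle_l: The same at the front of the left bin. Stays in its bin.
- rest: Wooden rest fixed to the bench: base 130 x 80 x 14 mm, two uprights 12 mm thick centred at x=-31 and +31 mm, each ending in an open 90-degree V, about 45 mm wide at the mouth, its rim at z=73 mm. Origin: centre of the underside, on the bench. Its x axis runs along the line on which the punch's shaft is to lie (either way round). Its place and yaw vary.
- rest_seat (a point): Where the middle of the punch lies when it rests in both notches: 62 mm above the bench, above the rest's origin. The balls then hang outside the uprights with 5 mm play.
- mallet: Mallet with wooden handle, 240 mm long, lying on the bench. Bystander. Origin at the middle of its underside.
- glass_jar: Open glass jar, 90 mm wide, 100 mm high. Bystander. Origin at the centre of its underside.
- compound_jar: Closed amber jar, 60 mm wide, 75 mm high. Bystander. Origin at the centre of its underside.
- bench_block: Square steel bench block, 80 x 80 x 25 mm. Bystander. Origin at the centre of its underside.
Not all that is in view belongs to the job. What is shaped like the handle_l but pink is not meant.

How it is judged:
By the outcome, as a careful person would: the job done as asked, in the order asked, and still so for the second after the job is handed in, with the robot touching nothing.
It also fails if it takes over 61 s, if anything falls off the work surface, if the arm or the gripper's body presses on something with over 40 N, if the wrist force passes 120 N, or if a joint passes its speed limit or range.

## Working session

There is one attempt and no reset: what is moved stays moved. The work goes in short steps, Python scripts to look and compute and a tool call to move; the robot and the scene stay as the last step left them, time stands still between calls to the robot, and variables do not carry over. Pictures are saved under pics/ and viewed, and the job is handed in when it is done.

Besides the shell and the picture viewer there is one more tool, called after "Call:" by a JSON object that holds its "method" and its "body". play_rows: Moves the arm, as the interface text tells. Its arguments: {"type":"object","properties":{"deltas":{"type":"array"},"claw":{"type":"number"},"force":{"type":"number"}},"required":["deltas"]}

```bash
mkdir -p pics
python3 - <<'E'
from rig import state, eyes, arm
import cv2,numpy as np
s=state();print(s)
for n in ["scene","top"]:
    print(n,eyes.camera_info(n))
    p,d=eyes.capture(n)
    cv2.imwrite(f"pics/{n}0.png",p[:,:,::-1]);np.save(f"{n}0.npy",d)
print(eyes.camera_info("wrist"))
E
```

```text
{'t': 0.0, 'joint_positions': array([ 1.13811221,  0.32183974, -0.07008862,  1.45166253,  0.02261969,
        1.37080991, -0.0569326 ]), 'qd': array([ 0.00043965, -0.00032597, -0.0003731 , -0.00170456,  0.00027083,
       -0.0031654 ,  0.00090526]), 'joint_efforts': array([-8.96834881e-04, -4.91289639e+01, -4.04193560e-01, -3.12528169e+01,
       -6.37866464e-02,  4.37572156e-02,  1.57159648e-04]), 'eef_pos': array([ 0.28072607, -0.58602882,  0.40365661]), 'ee_rot': array([-9.27572199e-04,  9.75150545e-01,  2.21541150e-01, -2.70439138e-04]), 'wrist_force': array([-1.18773633,  0.32321056,  0.36701969]), 'ft_torque': array([ 0.01154454,  0.07292426, -0.01386951]), 'gripper_width': 0.08725072002512264}
scene {'vertical_fov': 52.411083311310975, 'cx': 319.86469520516005, 'cy': 236.27768663390898, 'xyz': array([0.39186886, 0.89365398, 1.01810179]), 'orientation': array([-0.06770231, -0.03676643,  0.36758922,  0.92679167])}
top {'vertical_fov': 46.55456609484751, 'cx': 320.4216038362918, 'cy': 244.90184214537268, 'xyz': array([0.37876428, 0.034317  , 1.61422262]), 'orientation': array([-0.70254592, -0.03870075,  0.02994402,  0.70995411])}
{'vertical_fov': 65.70646984690485, 'cx': 324.0148051292406, 'cy': 238.85025113799662, 'mount': array([[-5.57412253e-04,  9.55370555e-01,  2.95409533e-01,
         8.06051090e-02],
       [ 9.99999582e-01,  7.46595875e-04, -5.27619045e-04,
        -1.51205363e-04],
       [-7.24623238e-04,  2.95409116e-01, -9.55370572e-01,
         2.02854308e-02],
       [ 0.00000000e+00,  0.00000000e+00,  0.00000000e+00,
         1.00000000e+00]])}
```

View pics/scene0.png

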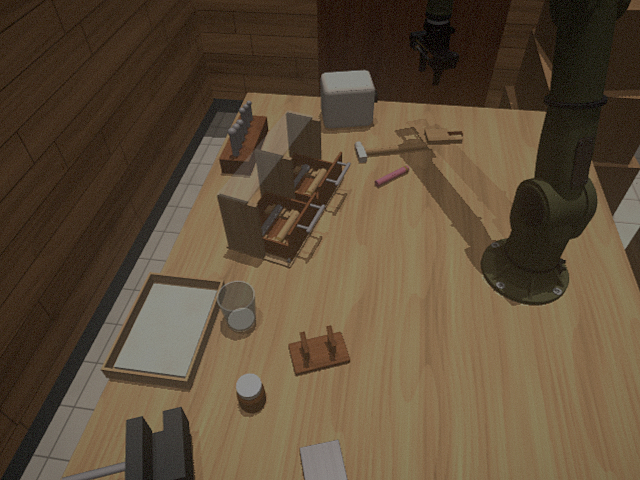

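View pics/top0.png

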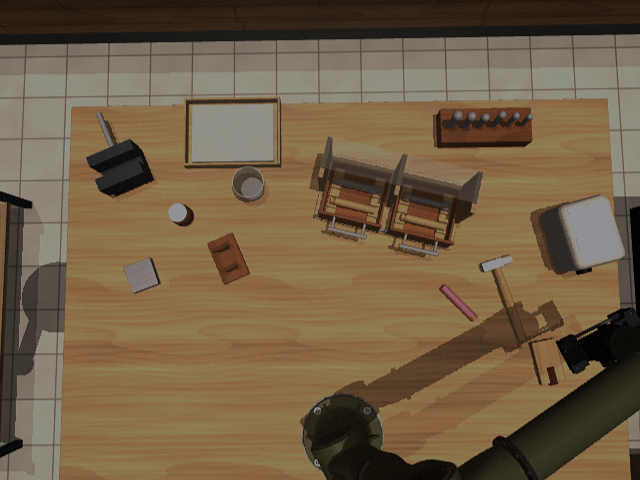

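Run:
```python
import cv2
p=cv2.imread("pics/top0.png");cv2.imwrite("pics/top0r.png",cv2.resize(p[125:265,305:490],None,fx=4.3,fy=4.2,interpolation=cv2.INTER_CUBIC)*1)
cv2.imwrite("pics/top0s.png",cv2.resize(p[220:300,190:270],None,fx=7,fy=7,interpolation=cv2.INTER_CUBIC))
p=cv2.imread("pics/scene0.png");cv2.imwrite("pics/scene0r.png",cv2.convertScaleAbs(cv2.resize(p[105:270,215:360],None,fx=5,fy=3.6*1,interpolation=cv2.INTER_CUBIC),alpha=1.6))
```

```text
(no output)
```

View pics/top0r.png

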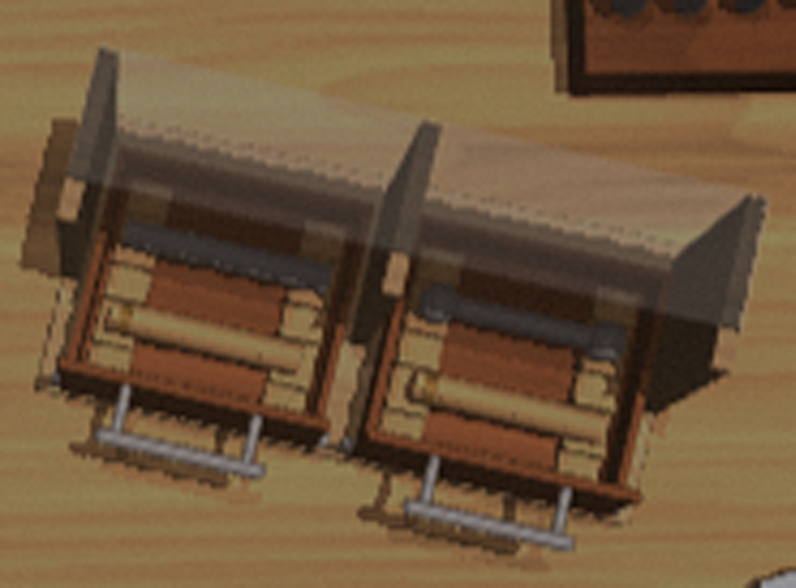

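View pics/scene0r.png

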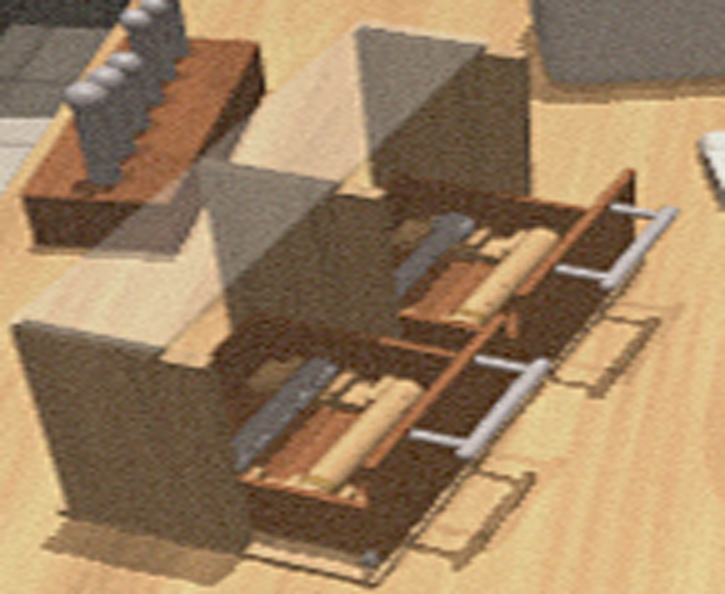

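View pics/top0s.png

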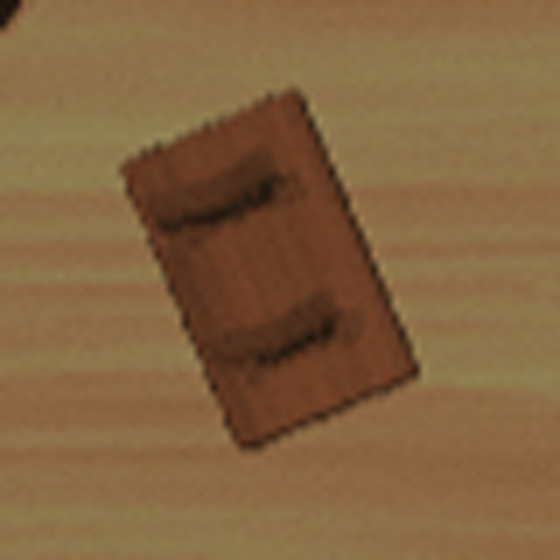

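```bash
cat > h.py <<'E'
import numpy as np,cv2
from rig import state,eyes,arm
from scipy.spatial.transform import Rotation as R
def rot(q): return R.from_quat([q[1],q[2],q[3],q[0]]).as_matrix()
def ray(n,u,v,s=None):
    c=eyes.camera_info(n); f=240/np.tan(np.radians(c['vertical_fov']/2))
    x=u-c['cx'];y=v-c['cy']
    if n!='wrist':
        d=np.array([x/f,-y/f,-1.]); return c['xyz'],rot(c['orientation'])@d
    r=np.hypot(x,y);th=r/f
    d=np.array([np.sin(th)*x/max(r,1e-9),-np.sin(th)*y/max(r,1e-9),-np.cos(th)])
    M=c['mount'];T=rot(s['ee_rot'])
    return s['eef_pos']+T@M[:3,3], T@M[:3,:3]@d
def atz(n,u,v,z,s=None):
    o,d=ray(n,u,v,s); return o+d*(z-o[2])/d[2]
def proj(n,p,s=None):
    c=eyes.camera_info(n); f=240/np.tan(np.radians(c['vertical_fov']/2))
    p=np.asarray(p,float)
    if n!='wrist':
        q=rot(c['orientation']).T@(p-c['xyz']); return c['cx']+f*q[0]/-q[2], c['cy']-f*q[1]/-q[2]
    M=c['mount'];T=rot(s['ee_rot'])
    q=M[:3,:3].T@(T.T@(p-s['eef_pos'])-M[:3,3])
    th=np.arctan2(np.hypot(q[0],q[1]),-q[2]);h=np.hypot(q[0],q[1])
    return c['cx']+f*th*q[0]/h, c['cy']-f*th*q[1]/h
E
python3 - <<'E'
from h import *
print("handles",[atz('top',u,v,.106).round(4) for u,v in[(328.3,228.8),(365.9,236.9),(400.8,246),(437.6,254.3)]])
r=[atz('top',u,v,.014) for u,v in[(207.4,243.6),(232.1,232.9),(249.7,273.6),(225,284)]]
print(np.round(r,4)); print(np.mean(r,0)); 
r=np.array(r);print(np.linalg.norm(np.diff(r,axis=0),axis=1)); e=(r[0]+r[1]-r[2]-r[3]);print(np.degrees(np.arctan2(e[1],e[0])))
w,d=eyes.capture('wrist');cv2.imwrite('pics/w0.png',w[:,:,::-1])
d=np.load('scene0.npy')
p=cv2.imread('pics/scene0.png');cv2.imwrite('pics/sg.png',cv2.convertScaleAbs(cv2.resize(p[0:100,380:500],None,fx=6,fy=6,interpolation=cv2.INTER_CUBIC),alpha=3))
s=state();print([proj('scene',s['eef_pos']+np.array([0,0,-z])) for z in (0,.113,.164,.182)])
T=rot(s['ee_rot']);print(T.round(3))
# body points from scene depth, in tool frame
c=eyes.camera_info('scene');f=240/np.tan(np.radians(c['vertical_fov']/2))
P=[]
for v in range(0,100):
  for u in range(390,480):
    z=d[v,u]
    if z>0:
      q=c['xyz']+rot(c['orientation'])@np.array([(u-c['cx'])/f*z,-(v-c['cy'])/f*z,-z]); P.append(T.T@(q-s['eef_pos']))
P=np.array(P);P=P[(abs(P[:,0])<.15)&(abs(P[:,1])<.15)&(P[:,2]<.2)&(P[:,2]>-.1)]
for a in np.arange(-.1,.2,.02):
  m=P[(P[:,2]>=a)&(P[:,2]<a+.02)]
  if len(m): print(round(a,2),len(m),m.min(0).round(3),m.max(0).round(3))
E
```

```text
handles [array([0.5696, 0.0304, 0.106 ]), array([ 0.5463, -0.0715,  0.106 ]), array([ 0.5204, -0.1656,  0.106 ]), array([ 0.4967, -0.2644,  0.106 ])]
[[0.5422 0.38   0.014 ]
 [0.5725 0.3087 0.014 ]
 [0.4542 0.2574 0.014 ]
 [0.4251 0.3283 0.014 ]]
[0.49850836 0.31858222 0.014     ]
[0.07754641 0.12895075 0.07664328]
23.65137271930104
[(np.float64(437.76287838136653), np.float64(20.80302347697676)), (np.float64(432.0432098481563), np.float64(57.415501611159726)), (np.float64(429.65989776166714), np.float64(72.6714489002143)), (np.float64(428.84566494845393), np.float64(77.88347839052685))]
[[ 0.902  0.432 -0.001]
 [ 0.432 -0.902  0.001]
 [-0.    -0.001 -1.   ]]
-0.08 100 [-0.02  -0.039 -0.074] [ 0.04  -0.002 -0.06 ]
-0.06 190 [-0.026 -0.042 -0.059] [ 0.041  0.017 -0.04 ]
-0.04 195 [-0.027 -0.041 -0.04 ] [ 0.043  0.026 -0.02 ]
-0.02 137 [-0.024 -0.038 -0.02 ] [ 0.042  0.026 -0.   ]
0.0 297 [-0.036 -0.054  0.   ] [0.043 0.025 0.02 ]
0.02 138 [-0.026 -0.054  0.02 ] [0.04  0.015 0.04 ]
0.04 176 [-0.021 -0.054  0.04 ] [0.033 0.018 0.06 ]
0.06 490 [-0.036 -0.098  0.06 ] [0.042 0.097 0.08 ]
0.08 310 [-0.037 -0.096  0.08 ] [0.044 0.096 0.1  ]
0.1 129 [-0.037 -0.092  0.1  ] [0.042 0.089 0.119]
0.12 61 [-0.01  -0.062  0.123] [0.017 0.061 0.14 ]
0.14 82 [-0.011 -0.06   0.14 ] [0.018 0.064 0.16 ]
0.16 81 [-0.011 -0.056  0.16 ] [0.017 0.057 0.18 ]
0.18 6 [-0.002 -0.047  0.18 ] [0.011 0.054 0.182]
```

View pics/w0.png

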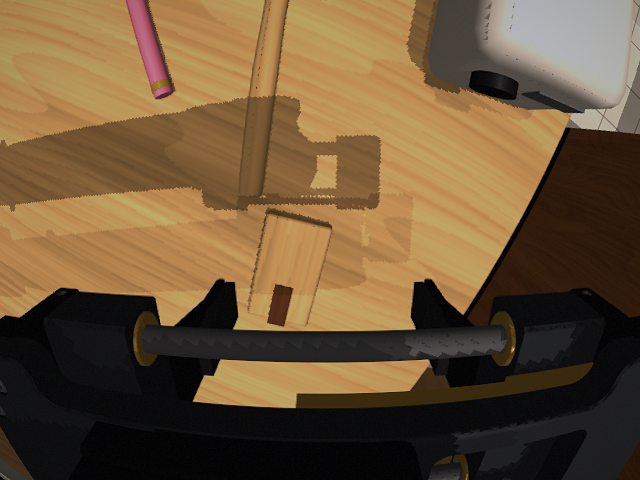

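View pics/sg.png

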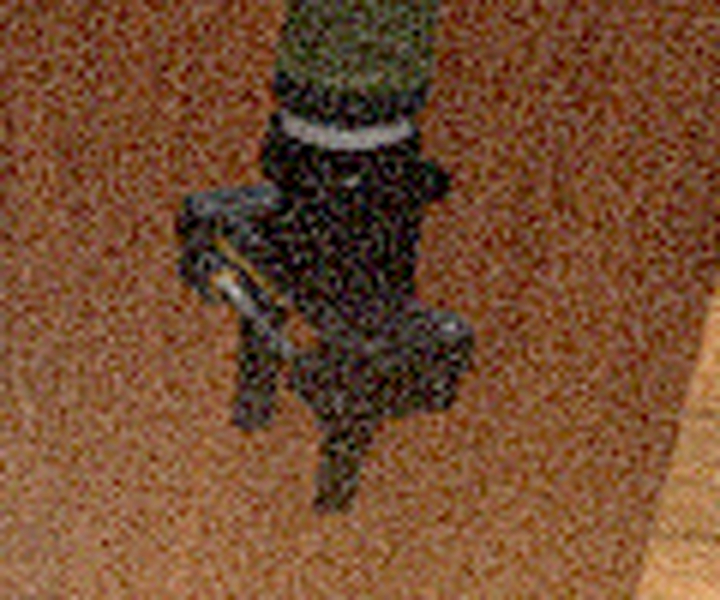

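Run:
```python
from h import *
s=state();w,d=eyes.capture('wrist')
c=eyes.camera_info('wrist');M=c['mount'];f=240/np.tan(np.radians(c['vertical_fov']/2))
v,u=np.mgrid[0:480,0:640];x=u-c['cx'];y=v-c['cy'];r=np.hypot(x,y)+1e-9;th=r/f
D=np.stack([np.sin(th)*x/r,-np.sin(th)*y/r,-np.cos(th)],-1)
D=D/np.cos(th)[...,None]*d[...,None]
P=D@M[:3,:3].T+M[:3,3]
ok=(d>0)&(P[...,2]<.2)
print(ok.sum())
for px in [(340,60),(340,100),(300,110),(290,65),(300,220),(345,320),(345,180),(365,540),(390,300),(410,320),(400,450),(440,250),(445,440),(470,450),(340,200),(372,215),(430,100),(430,560),(320,20)]:
    print(px,d[px].round(3),P[px].round(4))
Q=P[ok]
for a in np.arange(0,.19,.01):
  m=Q[(Q[:,2]>=a)&(Q[:,2]<a+.01)]
  if len(m): print(round(a,3),len(m),m.min(0).round(3),m.max(0).round(3))
# finger inner outer near tips
F=Q[Q[:,2]>.115]
for a in np.arange(.115,.185,.005):
  m=F[(F[:,2]>=a)&(F[:,2]<a+.005)]
  for sg in(-1,1):
    k=m[m[:,1]*sg>0]
    if len(k): print(round(a,3),sg,'y',k[:,1].min().round(3),k[:,1].max().round(3),'x',k[:,0].min().round(3),k[:,0].max().round(3))
# scene
T=rot(s['ee_rot']);c=eyes.camera_info('scene');f=240/np.tan(np.radians(c['vertical_fov']/2));d=np.load('scene0.npy')
v,u=np.mgrid[0:100,390:480];z=d[v,u]
X=np.stack([(u-c['cx'])/f*z,-(v-c['cy'])/f*z,-z],-1)@rot(c['orientation']).T+c['xyz']
Q=(X-s['eef_pos'])@T;Q=Q[(z>0)&(abs(Q)<.2).all(-1)]
for a in np.arange(-.02,.12,.005):
  m=Q[(Q[:,2]>=a)&(Q[:,2]<a+.005)]
  if len(m): print('S',round(a,3),len(m),m.min(0).round(3),m.max(0).round(3))
```

```text
99574
(340, 60) 0.081 [ 0.0306 -0.0718  0.0893]
(340, 100) 0.08 [ 0.0325 -0.0569  0.0892]
(300, 110) 0.093 [ 0.0367 -0.0609  0.1036]
(290, 65) 0.099 [ 0.0354 -0.0841  0.1105]
(300, 220) 0.157 [ 0.0088 -0.0456  0.1621]
(345, 320) 0.087 [ 0.0303 -0.0011  0.0962]
(345, 180) 0.088 [ 0.0288 -0.0369  0.096 ]
(365, 540) 0.082 [0.0246 0.0566 0.0892]
(390, 300) 0.463 [-0.2469 -0.0318  0.4036]
(410, 320) 0.074 [ 0.0236 -0.001   0.0802]
(400, 450) 0.075 [0.0236 0.0283 0.0814]
(440, 250) 0.063 [ 0.0254 -0.0143  0.069 ]
(445, 440) 0.065 [0.0212 0.0235 0.0701]
(470, 450) 0.106 [-0.0267  0.0432  0.0978]
(340, 200) 0.087 [ 0.0308 -0.0311  0.0959]
(372, 215) 0.455 [-0.2216 -0.1439  0.4032]
(430, 100) 0.062 [ 0.0231 -0.0482  0.0677]
(430, 560) 0.066 [0.0186 0.0546 0.0703]
(320, 20) 0.078 [ 0.0356 -0.0858  0.0885]
0.05 1311 [ 0.019 -0.051  0.054] [0.027 0.017 0.06 ]
0.06 23590 [-0.016 -0.094  0.06 ] [0.037 0.094 0.07 ]
0.07 28008 [-0.017 -0.096  0.07 ] [0.038 0.096 0.08 ]
0.08 17276 [-0.031 -0.094  0.08 ] [0.038 0.091 0.09 ]
0.09 18520 [-0.03  -0.088  0.09 ] [0.038 0.087 0.1  ]
0.1 4631 [-0.036 -0.087 
[... 2311 characters left out ...]
 0.055]
S 0.055 49 [-0.017 -0.054  0.055] [0.032 0.017 0.06 ]
S 0.06 40 [-0.018 -0.053  0.06 ] [0.038 0.086 0.065]
S 0.065 275 [-0.032 -0.098  0.065] [0.042 0.097 0.07 ]
S 0.07 115 [-0.036 -0.097  0.07 ] [0.042 0.097 0.075]
S 0.075 60 [-0.03  -0.096  0.075] [0.042 0.091 0.08 ]
S 0.08 65 [-0.034 -0.096  0.08 ] [0.042 0.096 0.085]
S 0.085 74 [-0.034 -0.093  0.085] [0.043 0.093 0.09 ]
S 0.09 83 [-0.03 -0.09  0.09] [0.043 0.084 0.095]
S 0.095 88 [-0.037 -0.094  0.095] [0.044 0.082 0.1  ]
S 0.1 53 [-0.031 -0.092  0.1  ] [0.042 0.085 0.105]
S 0.105 55 [-0.033 -0.089  0.105] [0.04  0.087 0.11 ]
S 0.11 14 [-0.037 -0.083  0.11 ] [0.038 0.089 0.114]
S 0.115 7 [-0.009  0.047  0.115] [0.003 0.054 0.119]
```

Call:
{"method": "play_rows", "body": {"deltas": [[[32, -28, -29], -0.14], [[64, -56, -58], -0.28], [[95, -84, -86], -0.42], [[127, -112, -115], -0.56], [[159, -140, -144], -0.7], [[190, -167, -173], -0.84], [[222, -195, -202], -0.88], [[254, -223, -231], -0.88]], "claw": 1}}

```text
t: 1.0
eef_pos: [0.4108, -0.2805, 0.6314]
ee_rot: [-0.0, 0.788, 0.616, -0.0]
wrist_force: [0.9, 0.4, 1.1]
gripper_width: 0.0871
```

Run:
```python
from h import *
s=state();print(s['t'],s['joint_positions'].round(3),s['eef_pos'].round(4));print(rot(s['ee_rot']).round(3))
```

```text
1.0 [ 9.050e-01 -2.000e-03 -3.570e-01  1.375e+00 -1.000e-03  1.769e+00
  3.050e-01] [ 0.4108 -0.2805  0.6314]
[[ 0.241  0.971 -0.   ]
 [ 0.971 -0.241  0.   ]
 [ 0.    -0.    -1.   ]]
```

Call:
{"method": "play_rows", "body": {"deltas": [[[10, 0, -50], 0], [[20, 0, -100], 0], [[30, 0, -150], 0], [[40, 0, -200], 0], [[50, 0, -250], 0], [[50, 0, -300], 0], [[50, 0, -350], 0], [[50, 0, -400], 0]]}}

```text
t: 1.8
eef_pos: [0.402, -0.2263, 0.796]
ee_rot: [0.027, 0.786, 0.617, 0.013]
wrist_force: [0.6, 0.8, 0.1]
gripper_width: 0.0872
```

Run:
```python
from h import *
s=state();print(s['t'],s['joint_positions'].round(3),s['eef_pos'].round(4));print(rot(s['ee_rot']).round(3))
```

```text
1.8 [-0.031  0.006  0.496  1.023 -0.004  2.053  0.222] [ 0.402  -0.2263  0.796 ]
[[ 0.238  0.97   0.054]
 [ 0.971 -0.237 -0.027]
 [-0.013  0.059 -0.998]]
```

Call:
{"method": "play_rows", "body": {"deltas": [[[0, 0, -50], 0], [[0, 0, -100], 0], [[0, 0, -150], 0], [[0, 0, -200], 0], [[0, 0, -250], 0], [[0, 0, -300], 0], [[0, 0, -350], 0], [[0, 0, -400], 0]]}}

```text
t: 2.6
eef_pos: [0.3612, -0.2065, 0.8239]
ee_rot: [0.056, 0.785, 0.616, 0.025]
wrist_force: [-0.0, -0.4, 0.1]
gripper_width: 0.087
```

Run:
```python
from h import *
s=state();print(s['t'],s['joint_positions'].round(3),s['eef_pos'].round(4));print(rot(s['ee_rot']).round(3))
```

```text
2.6 [ 1.27  -0.053 -0.738  1.004 -0.046  2.053  0.265] [ 0.3612 -0.2065  0.8239]
[[ 0.24   0.965  0.109]
 [ 0.97  -0.235 -0.057]
 [-0.03   0.119 -0.992]]
```

```bash
cat > geo.py <<'E'
import numpy as np
from scipy.spatial import ConvexHull
def sat(A,B):
    best=-1e9
    for P in(A,B):
        n=len(P)
        for i in range(n):
            e=P[(i+1)%n]-P[i];nn=np.array([e[1],-e[0]])/np.hypot(*e)
            a=A@nn;b=B@nn
            best=max(best,b.min()-a.max(),a.min()-b.max())
    return best
box=lambda x0,x1,z0,z1:np.array([[x0,z0],[x1,z0],[x1,z1],[x0,z1]],float)
def binpolys(th):
    c,s=np.cos(th),np.sin(th);R=np.array([[c,s],[-s,c]])
    f=lambda P:P@R+np.array([0,14.])
    return [f(box(-8,155,-3,3)),f(box(149,155,-3,55)),f(box(-8,0,-3,101))]
def pt(th,x,z):
    c,s=np.cos(th),np.sin(th);return np.array([x*c-z*s,14+z*c+x*s])
COVER=[box(95,180,200,206),box(-10,190,0,8)]
def grip(xg,zg,al,w,col=54,arm=45):
    c,s=np.cos(al),np.sin(al) # jaw dir (c,s), up dir (-s,c)
    f=lambda P:np.array([xg,zg])+P[:,:1]*np.array([c,s])+P[:,1:]*np.array([-s,c])
    h=w/2
    out=[]
    for sg in(-1,1):
        a,b=sorted((sg*h,sg*(h+10)));out.append(f(box(a,b,-18,10)))
        a,b=sorted((sg*h,sg*(h+14)));out.append(f(box(a,b,10,51)))
    return out+[f(box(-96,96,51,100)),f(box(-col,col,100,164)),f(box(-arm,arm,164,350))]
E
python3 - <<'E'
from geo import *
for col in(54,40):
 for al in np.arange(0,.85,.1):
  best=(-99,)
  for th in np.arange(.3,.81,.05):
   p=pt(th,105,27);obs=binpolys(th)+COVER
   for off in np.arange(-2,14,2.):   # grasp pt above shaft axis along tool
    for w in(20,):
      G=grip(p[0]-np.sin(al)*off,p[1]+np.cos(al)*off,al,w,col)
      m=min(sat(a,b) for a in G for b in obs)
      if m>best[0]:best=(round(m,1),round(th,2),off,w)
  print(col,round(al,2),best)
E
```

```text
54 0.0 (np.float64(-3.6), np.float64(0.6), np.float64(8.0), 20)
54 0.1 (np.float64(-6.1), np.float64(0.65), np.float64(-2.0), 20)
54 0.2 (np.float64(-9.0), np.float64(0.55), np.float64(0.0), 20)
54 0.3 (np.float64(-8.1), np.float64(0.45), np.float64(0.0), 20)
54 0.4 (np.float64(-1.2), np.float64(0.3), np.float64(-2.0), 20)
54 0.5 (np.float64(-3.1), np.float64(0.8), np.float64(12.0), 20)
54 0.6 (np.float64(5.5), np.float64(0.8), np.float64(12.0), 20)
54 0.7 (np.float64(14.7), np.float64(0.8), np.float64(12.0), 20)
54 0.8 (np.float64(9.0), np.float64(0.8), np.float64(4.0), 20)
40 0.0 (np.float64(-3.6), np.float64(0.6), np.float64(8.0), 20)
40 0.1 (np.float64(-6.1), np.float64(0.6), np.float64(-2.0), 20)
40 0.2 (np.float64(-3.2), np.float64(0.5), np.float64(-2.0), 20)
40 0.3 (np.float64(2.2), np.float64(0.35), np.float64(-2.0), 20)
40 0.4 (np.float64(1.1), np.float64(0.3), np.float64(-2.0), 20)
40 0.5 (np.float64(-3.1), np.float64(0.8), np.float64(12.0), 20)
40 0.6 (np.float64(5.5), np.float64(0.8), np.float64(12.0), 20)
40 0.7 (np.float64(14.7), np.float64(0.8), np.float64(12.0), 20)
40 0.8 (np.float64(9.0), np.float64(0.8), np.float64(4.0), 20)
```

Call:
{"method": "play_rows", "body": {"deltas": [[[50, 10, 0], 0], [[100, 20, 0], 0], [[150, 30, -50], 0], [[150, 30, -100], 0], [[150, 30, -150], 0], [[150, 30, -200], 0], [[150, 30, -250], 0], [[150, 30, -300], 0]]}}

```text
t: 3.4
eef_pos: [0.3848, -0.0621, 0.8479]
ee_rot: [0.08, 0.783, 0.615, 0.045]
wrist_force: [0.1, -0.1, -0.4]
gripper_width: 0.0874
```

```bash
cat > st.py <<'E'
from h import *
s=state();print(round(s['t'],2),s['joint_positions'].round(3),s['eef_pos'].round(4),'F',s['wrist_force'].round(1),'w',round(s['gripper_width'],4));print(rot(s['ee_rot']).round(3))
E
python3 st.py
```

```text
3.4 [ 0.982 -0.112 -0.744  0.987 -0.053  2.053 -0.035] [ 0.3848 -0.0621  0.8479] F [ 0.1 -0.1 -0.4] w 0.0874
[[ 0.24   0.956  0.17 ]
 [ 0.97  -0.231 -0.07 ]
 [-0.028  0.182 -0.983]]
```

Call:
{"method": "play_rows", "body": {"deltas": [[[0, 9, -49], 0], [[0, 18, -98], 0], [[0, 27, -147], 0], [[0, 36, -196], 0], [[0, 45, -245], 0], [[0, 54, -294], 0], [[0, 54, -300], 0], [[0, 54, -300], 0]]}}

```text
t: 4.2
eef_pos: [0.3668, -0.0588, 0.8737]
ee_rot: [0.104, 0.78, 0.613, 0.065]
wrist_force: [-0.4, -0.2, -0.4]
gripper_width: 0.0874
```

Call:
{"method": "play_rows", "body": {"deltas": [[[0, 12, -48], 0], [[0, 24, -96], 0], [[0, 36, -144], 0], [[0, 48, -192], 0], [[0, 60, -240], 0], [[0, 72, -288], 0], [[0, 75, -300], 0], [[0, 75, -300], 0]]}}

```text
t: 5.0
eef_pos: [0.352, -0.0563, 0.8993]
ee_rot: [0.127, 0.777, 0.611, 0.085]
wrist_force: [0.0, -1.3, 0.6]
gripper_width: 0.0874
```

```bash
python3 st.py
```

```text
5.0 [ 0.833 -0.139 -0.579  0.897 -0.061  2.053 -0.028] [ 0.352  -0.0563  0.8993] F [ 0.  -1.3  0.6] w 0.0874
[[ 0.239  0.928  0.287]
 [ 0.971 -0.221 -0.094]
 [-0.024  0.302 -0.953]]
```

Call:
{"method": "play_rows", "body": {"deltas": [[[0, 16, -47], 0], [[0, 32, -94], 0], [[0, 48, -141], 0], [[0, 64, -188], 0], [[0, 80, -235], 0], [[0, 96, -282], 0], [[0, 100, -300], 0], [[0, 100, -300], 0]]}}

```text
t: 5.8
eef_pos: [0.3415, -0.055, 0.9247]
ee_rot: [0.151, 0.772, 0.608, 0.104]
wrist_force: [0.2, 0.4, -0.4]
gripper_width: 0.0869
```

Call:
{"method": "play_rows", "body": {"deltas": [[[0, 18, -46], 0], [[0, 36, -92], 0], [[0, 54, -138], 0], [[0, 72, -184], 0], [[0, 90, -230], 0], [[0, 108, -276], 0], [[0, 118, -300], 0], [[0, 118, -300], 0]]}}

```text
t: 6.6
eef_pos: [0.3289, -0.0533, 0.9488]
ee_rot: [0.173, 0.767, 0.605, 0.123]
wrist_force: [-0.0, 0.5, -0.2]
gripper_width: 0.0871
```

Call:
{"method": "play_rows", "body": {"deltas": [[[0, 20, -45], 0], [[0, 40, -90], 0], [[0, 60, -135], 0], [[0, 80, -180], 0], [[0, 100, -225], 0], [[0, 120, -270], 0], [[0, 140, -300], 0], [[0, 140, -300], 0]]}}

```text
t: 7.4
eef_pos: [0.3156, -0.0513, 0.9718]
ee_rot: [0.196, 0.762, 0.601, 0.141]
wrist_force: [0.6, 0.0, -0.3]
gripper_width: 0.0871
```

```bash
python3 st.py
```

```text
7.4 [ 0.854 -0.13  -0.574  0.709 -0.073  2.053 -0.018] [ 0.3156 -0.0513  0.9718] F [ 0.6  0.  -0.3] w 0.0871
[[ 0.237  0.861  0.45 ]
 [ 0.971 -0.2   -0.129]
 [-0.021  0.468 -0.884]]
```

Call:
{"method": "play_rows", "body": {"deltas": [[[0, 24, -44], 0], [[0, 48, -88], 0], [[0, 72, -132], 0], [[0, 96, -176], 0], [[0, 120, -220], 0], [[0, 144, -264], 0], [[0, 155, -290], 0], [[0, 155, -290], 0]]}}

```text
t: 8.2
eef_pos: [0.3039, -0.0497, 0.9939]
ee_rot: [0.217, 0.755, 0.597, 0.159]
wrist_force: [0.3, 0.4, -1.0]
gripper_width: 0.0871
```

Call:
{"method": "play_rows", "body": {"deltas": [[[0, 26, -43], 0], [[0, 52, -86], 0], [[0, 78, -129], 0], [[0, 104, -172], 0], [[0, 130, -215], 0], [[0, 156, -258], 0], [[0, 170, -280], 0], [[0, 170, -280], 0]]}}

```text
t: 9.0
eef_pos: [0.2907, -0.0477, 1.0144]
ee_rot: [0.239, 0.749, 0.593, 0.176]
wrist_force: [0.4, 0.2, -0.7]
gripper_width: 0.0872
```

Call:
{"method": "play_rows", "body": {"deltas": [[[0, 28, -42], 0], [[0, 56, -84], 0], [[0, 84, -126], 0], [[0, 112, -168], 0], [[0, 140, -210], 0], [[0, 168, -252], 0], [[0, 185, -270], 0], [[0, 185, -270], 0]]}}

```text
t: 9.8
eef_pos: [0.2766, -0.0452, 1.0334]
ee_rot: [0.259, 0.742, 0.588, 0.193]
wrist_force: [0.5, -0.4, -0.1]
gripper_width: 0.0869
```

```bash
python3 st.py
python3 - <<'E'
from h import *
s=state();p,d=eyes.capture('wrist');cv2.imwrite('pics/w1.png',p[:,:,::-1]);p,d=eyes.capture('scene');cv2.imwrite('pics/s1.png',p[:,:,::-1])
np.savez('w1.npz',pos=s['eef_pos'],q=s['ee_rot'])
E
```

```text
9.8 [ 0.946 -0.108 -0.636  0.515 -0.092  2.053 -0.011] [ 0.2766 -0.0452  1.0334] F [ 0.5 -0.4 -0.1] w 0.0869
[[ 0.235  0.772  0.59 ]
 [ 0.972 -0.175 -0.158]
 [-0.019  0.611 -0.792]]
```

View pics/w1.png

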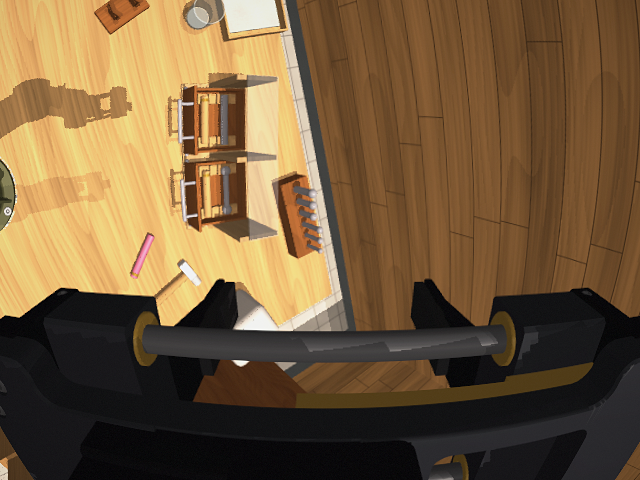

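View pics/s1.png

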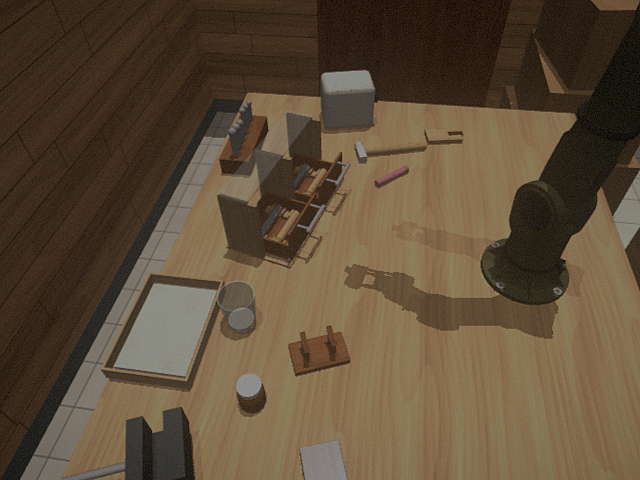

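Run:
```python
from geo import *
from h import *
z=np.load('w1.npz');s={'eef_pos':z['pos'],'ee_rot':z['q']}
for px in[(181,97),(181,138),(185,180),(185,220)]: print(px,atz('wrist',*px,.106,s).round(4))
al=.656
for w in(11,24,30):
 for off in(0,4,8):
  print(w,off,end=': ')
  for th in np.arange(0,.81,.1):
   p=pt(th,-43,92)
   G=grip(p[0]-np.sin(al)*off,p[1]+np.cos(al)*off,al,w)
   obs=binpolys(th)+COVER
   print(round(min(sat(a,b) for a in G for b in obs),1),end=' ')
  print()
for w in (20,24,28):
 for off in(4,6,8,10,12,14):
  p=pt(.8,105,27);G=grip(p[0]-np.sin(al)*off,p[1]+np.cos(al)*off,al,w);obs=binpolys(.8)+COVER
  print('punch',w,off,[round(min(sat(a,b) for a in G for b in [o]),1) for o in obs])
```

```text
(181, 97) [0.5782 0.0383 0.106 ]
(181, 138) [ 0.5518 -0.0602  0.106 ]
(185, 180) [ 0.5316 -0.1646  0.106 ]
(185, 220) [ 0.4993 -0.2624  0.106 ]
11 0: 11.7 12.3 13.2 14.2 15.4 16.9 16.1 15.1 13.8 
11 4: 14.2 14.4 14.9 15.6 16.5 17.5 16.3 15.1 13.8 
11 8: 16.6 16.6 16.7 17.0 17.5 18.1 16.5 15.1 13.8 
24 0: 6.6 6.8 7.3 8.1 9.2 10.5 9.6 8.6 7.3 
24 4: 9.0 8.9 9.1 9.5 10.2 11.1 9.8 8.6 7.3 
24 8: 11.5 11.0 10.8 10.9 11.2 11.7 11.0 8.6 7.3 
30 0: 4.2 4.3 4.6 5.3 6.3 7.5 6.6 5.6 4.3 
30 4: 6.6 6.4 6.4 6.7 7.3 8.1 7.0 5.6 4.3 
30 8: 9.1 8.5 8.2 8.1 8.3 8.7 9.5 7.7 4.7 
punch 20 4 [np.float64(7.3), np.float64(15.5), np.float64(17.9), np.float64(2.6), np.float64(76.8)]
punch 20 6 [np.float64(9.3), np.float64(15.5), np.float64(18.2), np.float64(4.6), np.float64(78.4)]
punch 20 8 [np.float64(11.2), np.float64(15.5), np.float64(18.5), np.float64(6.6), np.float64(80.0)]
punch 20 10 [np.float64(13.2), np.float64(15.5), np.float64(18.7), np.float64(8.6), np.float64(81.6)]
punch 20 12 [np.float64(15.2), np.float64(15.5), np.float64(19.0), np.float64(10.6), np.float64(83.2)]
punch 20 14 [np.float64(17
[... 594 characters left out ...]
 [np.float64(16.9), np.float64(13.5), np.float64(19.3), np.float64(12.6), np.float64(83.5)]
punch 28 4 [np.float64(6.7), np.float64(11.5), np.float64(17.9), np.float64(2.6), np.float64(74.4)]
punch 28 6 [np.float64(8.7), np.float64(11.5), np.float64(18.2), np.float64(4.6), np.float64(76.0)]
punch 28 8 [np.float64(10.7), np.float64(11.5), np.float64(18.5), np.float64(6.6), np.float64(77.6)]
punch 28 10 [np.float64(12.6), np.float64(11.5), np.float64(18.7), np.float64(8.6), np.float64(79.2)]
punch 28 12 [np.float64(14.6), np.float64(11.5), np.float64(19.0), np.float64(10.6), np.float64(80.7)]
punch 28 14 [np.float64(16.6), np.float64(11.5), np.float64(19.3), np.float64(12.6), np.float64(82.3)]
```

```bash
cat > g.py <<'E'
from h import *
O=np.array([.575,-.128,0]);ex=np.array([.9707,-.2402,0]);ey=np.array([.2402,.9707,0]);ez=np.array([0,0,1.])
def rack(x,y,z): return O+ex*x/1000+ey*y/1000+ez*z/1000
def tod(eef,s=None):
    s=s or state();T=rot(s['ee_rot']);return (T.T@(np.asarray(eef)-s['eef_pos'])*1000).round(1)
def eef_for(p,off=0,s=None):  # grasp point off mm above p along tool
    s=s or state();T=rot(s['ee_rot']);return np.asarray(p)-T[:,2]*(.164+off/1000)
E
python3 - <<'E'
from g import *
e=eef_for(rack(-43,-100,106),104);print(e,tod(e))
E
```

```text
[ 0.35103495 -0.1724186   0.3181414 ] [ -92.6 -357.2  630.3]
```

Call:
{"method": "play_rows", "body": {"deltas": [[[-6, -24, 42], 0], [[-12, -48, 84], 0], [[-18, -71, 126], 0], [[-25, -95, 168], 0], [[-31, -119, 210], 0], [[-37, -143, 252], 0], [[-43, -167, 294], 0], [[-49, -190, 336], 0]], "claw": -0.35}}

```text
t: 10.7
eef_pos: [0.3558, -0.0752, 0.8749]
ee_rot: [0.244, 0.737, 0.601, 0.187]
wrist_force: [0.4, 3.7, 0.1]
gripper_width: 0.0324
```

```bash
python3 st.py
python3 - <<'E'
from g import *
e=eef_for(rack(-43,-100,106),104);print(e,tod(e))
E
```

```text
10.7 [ 0.43  -0.3   -0.181  1.169 -0.057  1.642  0.015] [ 0.3558 -0.0752  0.8749] F [0.4 3.7 0.1] w 0.0324
[[ 0.207  0.796  0.569]
 [ 0.978 -0.158 -0.135]
 [-0.018  0.585 -0.811]]
[ 0.35665188 -0.17849408  0.3233178 ] [ -91.  -305.7  461.7]
```

Call:
{"method": "play_rows", "body": {"deltas": [[[-8, -27, 40], 0.01], [[-16, -54, 80], 0.02], [[-24, -81, 120], 0.03], [[-32, -107, 160], 0.03], [[-40, -134, 200], 0.03], [[-48, -160, 240], 0.03], [[-54, -180, 270], 0.03], [[-54, -180, 270], 0.03]]}}

```text
t: 11.5
eef_pos: [0.4362, -0.1224, 0.6944]
ee_rot: [0.221, 0.746, 0.601, 0.185]
wrist_force: [-0.4, 2.3, 0.7]
gripper_width: 0.0281
```

```bash
python3 st.py
python3 - <<'E'
from g import *
e=eef_for(rack(-43,-100,106),104);print(e,tod(e))
E
```

```text
11.5 [ 0.433 -0.3   -0.145  1.565 -0.092  1.291  0.065] [ 0.4362 -0.1224  0.6944] F [-0.4  2.3  0.7] w 0.0281
[[ 0.211  0.814  0.541]
 [ 0.978 -0.181 -0.108]
 [ 0.01   0.552 -0.834]]
[ 0.36417202 -0.18567768  0.32946053] [ -80.5 -248.7  272.2]
```

Run:
```python
from g import *
print(tod([.45,-.18,.42]))
```

```text
[ -56.1 -129.9  242.5]
```

Call:
{"method": "play_rows", "body": {"deltas": [[[-9, -21, 40], 0.01], [[-18, -43, 80], 0.02], [[-28, -65, 120], 0.03], [[-37, -86, 161], 0.03], [[-46, -108, 201], 0.03], [[-56, -130, 242], 0.03], [[-56, -130, 242], 0.03], [[-56, -130, 242], 0.03]]}}

```text
t: 12.3
eef_pos: [0.4498, -0.1798, 0.4206]
ee_rot: [0.218, 0.755, 0.589, 0.188]
wrist_force: [1.1, -0.0, 0.5]
gripper_width: 0.0282
```

```bash
python3 st.py
python3 - <<'E'
from g import *
s=state();p,d=eyes.capture('wrist');cv2.imwrite('pics/w2.png',p[:,:,::-1])
np.savez('w2.npz',pos=s['eef_pos'],q=s['ee_rot'],d=d)
E
```

```text
12.3 [ 0.487 -0.243 -0.108  2.064 -0.182  0.75   0.226] [ 0.4498 -0.1798  0.4206] F [ 1.1 -0.   0.5] w 0.0282
[[ 0.235  0.807  0.541]
 [ 0.972 -0.211 -0.108]
 [ 0.027  0.551 -0.834]]
```

View pics/w2.png

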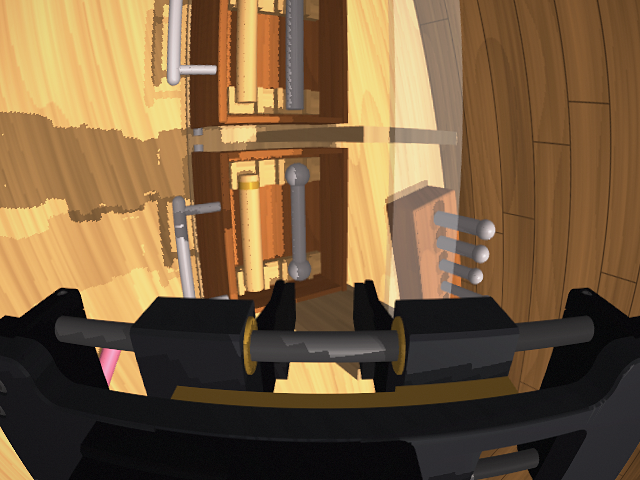

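Run:
```python
from g import *
p=cv2.imread('pics/w2.png');cv2.imwrite('pics/w2c.png',cv2.resize(p[50:310,150:360],None,fx=3,fy=2.3*1,interpolation=cv2.INTER_CUBIC))
z=np.load('w2.npz');s={'eef_pos':z['pos'],'ee_rot':z['q']}
for px in[(179,201),(189,297),(174,78)]: print(px,atz('wrist',*px,.106,s).round(4))
for nm,P in dict(rT=rack(-43,-50,106),rB=rack(-43,-150,106),lB=rack(-43,50,106),ball1=rack(105,-44,41),ball2=rack(105,-156,41)).items(): print(nm,np.round(proj('wrist',P,s),1))
```

```text
(179, 201) [ 0.5232 -0.1619  0.106 ]
(189, 297) [ 0.5017 -0.2433  0.106 ]
(174, 78) [ 0.5476 -0.0655  0.106 ]
rT [178.5 206.7]
rB [192.8 317.7]
lB [172.4  83. ]
ball1 [297.  176.9]
ball2 [299.7 270.6]
```

View pics/w2c.png

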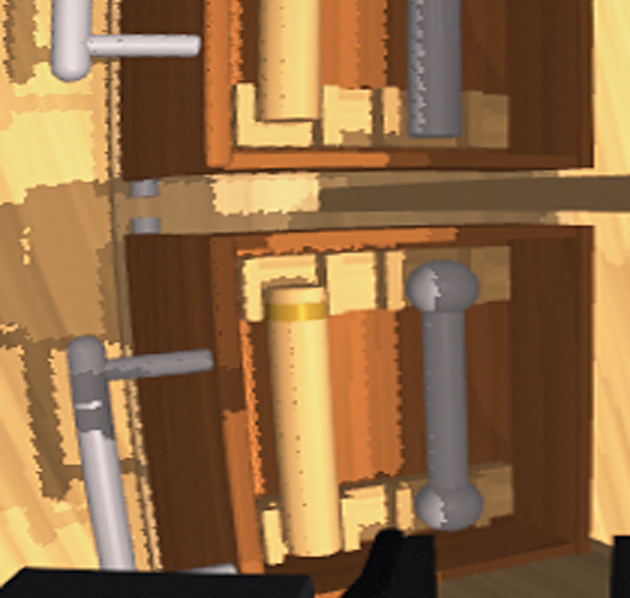

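Run:
```python
from g import *
for off in(64,4):
  e=eef_for(rack(-43,-98,106),off);print(off,e,tod(e))
```

```text
64 [ 0.38565656 -0.18791693  0.29566555] [ -26.5 -121.    71.4]
4 [ 0.41830492 -0.19446511  0.24575357] [ -26.5 -121.   131.4]
```

Call:
{"method": "play_rows", "body": {"deltas": [[[-9, -40, 5], 0], [[-18, -80, 10], 0], [[-26, -121, 20], 0], [[-26, -121, 50], 0], [[-26, -121, 80], 0], [[-26, -121, 110], 0], [[-26, -121, 131], 0], [[-26, -121, 131], 0]]}}

```text
t: 13.15
eef_pos: [0.4203, -0.1941, 0.2471]
ee_rot: [0.22, 0.754, 0.589, 0.19]
wrist_force: [0.3, 0.9, -0.4]
gripper_width: 0.0282
```

```bash
python3 st.py
python3 - <<'E'
from g import *
e=eef_for(rack(-43,-98,106),4);print(tod(e))
s=state();p,d=eyes.capture('wrist');cv2.imwrite('pics/w3.png',p[:,:,::-1]);p,d=eyes.capture('scene');cv2.imwrite('pics/s3.png',cv2.resize(p[100:300,200:440],None,fx=3,fy=3)[:,:,::-1])
E
```

```text
13.15 [ 0.647 -0.089 -0.213  2.315 -0.425  0.365  0.543] [ 0.4203 -0.1941  0.2471] F [ 0.3  0.9 -0.4] w 0.0282
[[ 0.233  0.805  0.546]
 [ 0.972 -0.208 -0.108]
 [ 0.026  0.556 -0.831]]
[-1.1 -2.5  0.1]
```

View pics/w3.png

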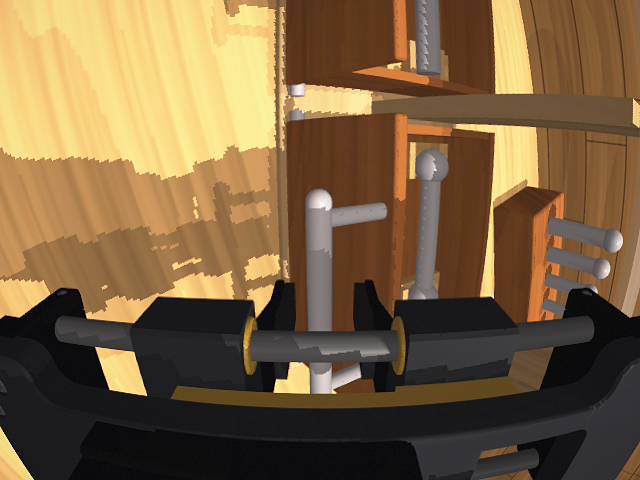

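View pics/s3.png

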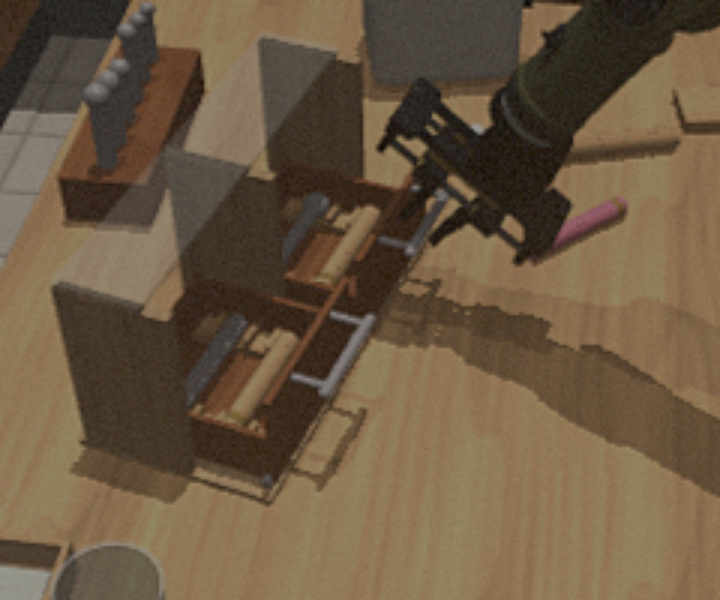

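Run:
```python
from g import *
from geo import pt
s=state()
for th in(0,.05,.1,.2,.3,.4,.5,.6,.7,.8,.81,.82):
  p=pt(th,-43,92);e=eef_for(rack(p[0],-98,p[1]),4,s);print(th,tod(e,s))
```

```text
0 [-0.7 -3.2  1.5]
0.05 [-0.7 -8.2  0.8]
0.1 [ -0.8 -13.3   0.4]
0.2 [ -0.8 -23.4   0.4]
0.3 [ -0.9 -33.5   1.4]
0.4 [ -1.1 -43.5   3.3]
0.5 [ -1.2 -53.2   6.3]
0.6 [ -1.4 -62.5  10.2]
0.7 [ -1.6 -71.5  15. ]
0.8 [ -1.8 -79.9  20.7]
0.81 [ -1.8 -80.7  21.4]
0.82 [ -1.9 -81.5  22. ]
```

Call:
{"method": "play_rows", "body": {"deltas": [[[-1, -3, 1], 0], [[-1, -3, 1], 0], [[-1, -3, 1], 0], [[-1, -13, 0.5], 0], [[-1, -23, 0.5], 0], [[-1, -33, 1.5], 0], [[-1, -43, 3], 0], [[-1, -53, 6], 0]], "claw": -1, "force": 25}}

```text
t: 14.05
eef_pos: [0.3851, -0.1862, 0.221]
ee_rot: [0.229, 0.751, 0.588, 0.193]
wrist_force: [-8.0, 6.5, 26.4]
gripper_width: 0.0103
```

```bash
python3 st.py
python3 - <<'E'
from g import *
from geo import pt
s=state();T=rot(s['ee_rot']);g=s['eef_pos']+T[:,2]*.168-O
x,z=g@ex*1000,g[2]*1000-14;print(x,g@ey*1000,z,'theta',np.arctan2(z,x)*-1+np.arctan2(92,-43), 'rad',np.hypot(x,z))
th0=np.arctan2(z,x)-np.arctan2(92,-43)
for th in(.5,.6,.7,.8,.81,.82,.83):
  p=pt(th,-43,92);e=eef_for(rack(p[0],-98,p[1]),4,s);print(th,tod(e,s))
E
```

```text
14.05 [ 0.62  -0.125 -0.164  2.418 -0.576  0.296  0.715] [ 0.3851 -0.1862  0.221 ] F [-8.   6.5 26.4] w 0.0103
[[ 0.233  0.795  0.56 ]
 [ 0.972 -0.203 -0.117]
 [ 0.021  0.572 -0.82 ]]
-74.30715095606386 -98.5385399711373 69.25622873743197 theta -0.38334413916358523 rad 101.57744780284037
0.5 [  0.4 -11.4   3.2]
0.6 [  0.3 -20.8   6.9]
0.7 [  0.1 -29.9  11.6]
0.8 [ -0.1 -38.4  17.2]
0.81 [ -0.1 -39.2  17.8]
0.82 [ -0.1 -40.   18.4]
0.83 [ -0.1 -40.8  19. ]
```

Call:
{"method": "play_rows", "body": {"deltas": [[[0, -8, 2], 0], [[0, -14, 5], 0], [[0, -20, 7.5], 0], [[0, -26, 10], 0], [[0, -32, 13], 0], [[0, -37, 16], 0], [[0, -40, 18.5], 0], [[0, -41, 19.5], 0]]}}

```text
t: 14.85
eef_pos: [0.3679, -0.1821, 0.1875]
ee_rot: [0.228, 0.75, 0.59, 0.193]
wrist_force: [-20.9, 8.9, 22.6]
gripper_width: 0.0098
```

```bash
cat > th.py <<'E'
from g import *
s=state();T=rot(s['ee_rot']);g=s['eef_pos']+T[:,2]*.168-O
x,z=g@ex*1000,g[2]*1000-14;print('grip',x,g@ey*1000,z,'theta',np.arctan2(z,x)-np.arctan2(92,-43), 'rad',np.hypot(x,z),'tilt',np.arccos(-T[2,2]))
E
python3 st.py;python3 th.py
```

```text
14.85 [ 1.706 -0.141 -1.178  2.448 -1.111  0.328  1.252] [ 0.3679 -0.1821  0.1875] F [-20.9   8.9  22.6] w 0.0098
[[ 0.23   0.798  0.558]
 [ 0.973 -0.2   -0.114]
 [ 0.02   0.569 -0.822]]
grip -92.47827734040703 -98.39240559430073 35.430502173236135 theta 0.7677016644902261 rad 99.03308671397116 tilt 0.6057240235003485
```

Run:
```python
from g import *
p,d=eyes.capture('scene');cv2.imwrite('pics/s4.png',cv2.resize(p[60:300,200:520],None,fx=2.5,fy=2.5,interpolation=cv2.INTER_CUBIC)[:,:,::-1])
s=state();p,d=eyes.capture('wrist');cv2.imwrite('pics/w4.png',p[:,:,::-1]);np.save('w4d.npy',d)
```

```text
(no output)
```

View pics/s4.png

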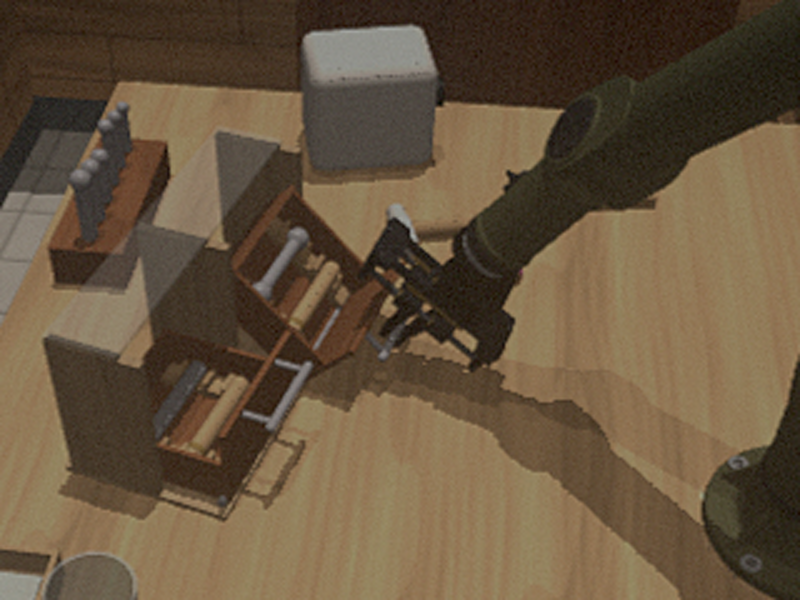

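View pics/w4.png

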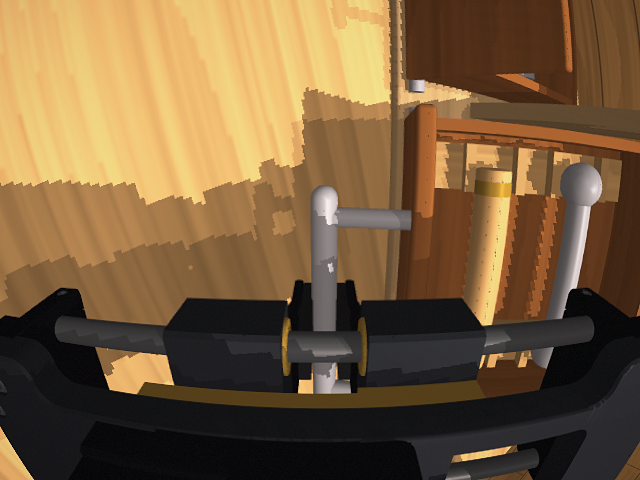

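Run:
```python
from g import *
from geo import pt
s=state();d=np.load('w4d.npy')
o,r=ray('wrist',580,185,s);c=eyes.camera_info('wrist');M=c['mount'];T=rot(s['ee_rot'])
ax=T@M[:3,:3]@np.array([0,0,-1.]);dep=np.median(d[182:189,577:584]);L=dep/(r@ax)
P=o+r*(L+.014);q=P-O;print('ball rack',(q@ex*1000).round(1),(q@ey*1000).round(1),(q[2]*1000).round(1))
for th in(.72,.74,.76,.78,.8):print(th,pt(th,104,27),proj('wrist',rack(pt(th,104,27)[0],-44,pt(th,104,27)[1]),s), 'bar',pt(th,-43,92))
```

```text
ball rack 55.4 -41.4 105.0
0.72 [ 60.38440969 102.87476057] (np.float64(578.6860585698576), np.float64(188.25224296026406)) bar [-92.99103617  54.81258619]
0.74 [ 58.59495649 104.0645939 ] (np.float64(579.6216725465556), np.float64(188.7061498570976)) bar [-93.7886359  52.9447272]
0.76 [ 56.7820661  105.21840258] (np.float64(580.5104150184616), np.float64(189.16069506158846)) bar [-94.54872141  51.06129085]
0.78 [ 54.94646363 106.33572512] (np.float64(581.3508774825318), np.float64(189.61568242938682)) bar [-95.2709887   49.16303047]
0.8 [ 53.08888332 107.41611461] (np.float64(582.1416072600089), np.float64(190.0709081836665)) bar [-95.95514886  47.25070535]
```

Run:
```python
from geo import *
for th in(.77,.79,.8):
 for al in(.606,.65,.7):
  for off in(8,10,12):
   for sh in(0,):
    p=pt(th,104,27);G=grip(p[0]-np.sin(al)*off,p[1]+np.cos(al)*off,al,26)
    print(th,al,off,[round(min(sat(a,b) for a in G),1) for b in binpolys(th)+COVER[:1]])
```

```text
0.77 0.606 8 [np.float64(10.4), np.float64(12.8), np.float64(18.9), np.float64(-1.1)]
0.77 0.606 10 [np.float64(12.4), np.float64(12.8), np.float64(19.2), np.float64(0.9)]
0.77 0.606 12 [np.float64(14.3), np.float64(12.8), np.float64(19.6), np.float64(2.9)]
0.77 0.65 8 [np.float64(11.3), np.float64(14.3), np.float64(15.8), np.float64(2.9)]
0.77 0.65 10 [np.float64(13.3), np.float64(14.3), np.float64(16.0), np.float64(4.9)]
0.77 0.65 12 [np.float64(15.3), np.float64(14.3), np.float64(16.2), np.float64(6.9)]
0.77 0.7 8 [np.float64(12.4), np.float64(15.9), np.float64(12.4), np.float64(7.6)]
0.77 0.7 10 [np.float64(14.4), np.float64(15.9), np.float64(12.5), np.float64(9.6)]
0.77 0.7 12 [np.float64(16.4), np.float64(15.9), np.float64(12.6), np.float64(11.6)]
0.79 0.606 8 [np.float64(10.0), np.float64(12.1), np.float64(20.4), np.float64(0.9)]
0.79 0.606 10 [np.float64(11.9), np.float64(12.1), np.float64(20.8), np.float64(2.9)]
0.79 0.606 12 [np.float64(13.9), np.float64(12.1), np.float64(21.1), np.float64(4.9)]
0.79 0.65 8 [np.float64(10.9), np.float64(13.7), np.float64(17.2), np.float64(4
[... 482 characters left out ...]
at64(21.2), np.float64(1.8)]
0.8 0.606 10 [np.float64(11.7), np.float64(11.8), np.float64(21.6), np.float64(3.8)]
0.8 0.606 12 [np.float64(13.7), np.float64(11.8), np.float64(21.9), np.float64(5.8)]
0.8 0.65 8 [np.float64(10.7), np.float64(13.3), np.float64(17.9), np.float64(5.9)]
0.8 0.65 10 [np.float64(12.7), np.float64(13.3), np.float64(18.2), np.float64(7.9)]
0.8 0.65 12 [np.float64(14.6), np.float64(13.3), np.float64(18.5), np.float64(9.9)]
0.8 0.7 8 [np.float64(11.8), np.float64(15.0), np.float64(14.4), np.float64(10.6)]
0.8 0.7 10 [np.float64(13.7), np.float64(15.0), np.float64(14.6), np.float64(12.6)]
0.8 0.7 12 [np.float64(15.7), np.float64(15.0), np.float64(14.8), np.float64(14.6)]
```

Call:
{"method": "play_rows", "body": {"deltas": [[[0, 0, 0], 0], [[0, 0, 0], 0], [[0, 1, -5], 0], [[0, 1, -30], 0], [[0, 1, -60], 0], [[0, 1, -85], 0], [[0, 1, -85], 0], [[0, 1, -85], 0]], "claw": -0.4}}

```text
t: 15.75
eef_pos: [0.3397, -0.1851, 0.2564]
ee_rot: [0.221, 0.751, 0.592, 0.191]
wrist_force: [-0.2, 0.1, 0.7]
gripper_width: 0.0259
```

```bash
python3 st.py;python3 th.py
python3 - <<'E'
from g import *
from geo import pt
s=state()
p=pt(.77,104,27)
for off in(80,50,10): e=eef_for(rack(p[0],-98,p[1]),off,s);print(off,e,tod(e,s))
E
```

```text
15.75 [ 0.94  -0.302 -0.375  2.448 -0.679  0.499  0.838] [ 0.3397 -0.1851  0.2564] F [-0.2  0.1  0.7] w 0.0259
[[ 0.227  0.804  0.549]
 [ 0.974 -0.202 -0.107]
 [ 0.025  0.559 -0.829]]
grip -120.90891105987915 -107.17890834381299 103.10932393900863 theta 0.4274655159577332 rad 158.90405110268645 tilt 0.5933578292791059
80 [ 0.47177006 -0.21048975  0.3080742 ] [  6.5 140.3  32.4]
50 [ 0.48823569 -0.21369362  0.28320217] [  6.5 140.3  62.4]
10 [ 0.51018987 -0.21796544  0.25003946] [  6.5 140.3 102.4]
```

Call:
{"method": "play_rows", "body": {"deltas": [[[1, 35, 0], 0.005], [[3, 70, 5], 0.01], [[5, 105, 15], 0.015], [[6, 140, 32], 0.015], [[6, 140, 52], 0.015], [[6, 140, 52], 0.015], [[6, 140, 52], 0.015], [[6, 140, 52], 0.015]]}}

```text
t: 16.55
eef_pos: [0.4815, -0.213, 0.2916]
ee_rot: [0.22, 0.756, 0.586, 0.192]
wrist_force: [-0.7, 0.0, 0.8]
gripper_width: 0.0262
```

```bash
python3 st.py;python3 th.py
python3 - <<'E'
from g import *
from geo import pt
s=state()
p,d=eyes.capture('wrist');cv2.imwrite('pics/w5.png',p[:,:,::-1]);np.save('w5d.npy',d);np.savez('w5.npz',pos=s['eef_pos'],q=s['ee_rot'])
for th in(.75,.77,.79):
  p=pt(th,104,27)
  print(th,[np.round(proj('wrist',rack(p[0],-98+y,p[1]),s),1) for y in(-56,0,56)],[tod(eef_for(rack(p[0],-98,p[1]),off,s),s) for off in(60,10)])
E
```

```text
16.55 [ 1.041 -0.004 -0.625  2.131 -0.293  0.45   0.391] [ 0.4815 -0.213   0.2916] F [-0.7  0.   0.8] w 0.0262
[[ 0.24   0.801  0.548]
 [ 0.97  -0.217 -0.107]
 [ 0.033  0.558 -0.829]]
grip 23.44751880465432 -100.29503792896051 138.32098998440736 theta -0.605141040259672 rad 140.2942707610013 tilt 0.592956513938786
0.75 [array([329.3, 344.8]), array([328.1, 264.7]), array([326.6, 170.3])] [array([0.7, 1.8, 2.7]), array([ 0.7,  1.8, 52.7])]
0.77 [array([328. , 346.4]), array([326.7, 265.8]), array([325. , 170.7])] [array([0.8, 0.9, 0.8]), array([ 0.8,  0.9, 50.8])]
0.79 [array([326.6, 348. ]), array([325.1, 267. ]), array([323.4, 171. ])] [array([ 0.8, -0. , -1.2]), array([ 0.8, -0. , 48.8])]
```

View pics/w5.png

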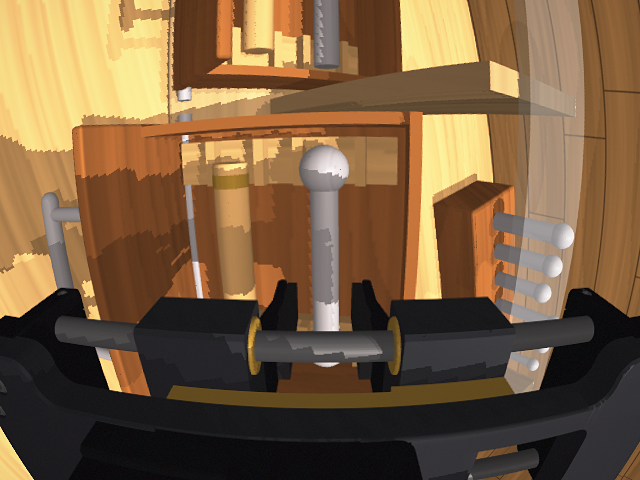

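Call:
{"method": "play_rows", "body": {"deltas": [[[1, 0.5, 12], 0], [[1, 0.5, 24], 0], [[1, 0.5, 34], 0], [[1, 0.5, 42], 0], [[1, 0.5, 48], 0], [[1, 0.5, 51], 0], [[1, 0.5, 51], 0], [[1, 0.5, 51], 0]]}}

```text
t: 17.4
eef_pos: [0.5102, -0.2177, 0.2503]
ee_rot: [0.221, 0.756, 0.586, 0.192]
wrist_force: [0.5, -0.0, -0.1]
gripper_width: 0.0262
```

```bash
python3 st.py
python3 - <<'E'
from g import *
from geo import pt
s=state()
p,d=eyes.capture('wrist');cv2.imwrite('pics/w6.png',p[:,:,::-1])
p=pt(.775,104,27)
print([tod(eef_for(rack(p[0],-98,p[1]),off,s),s) for off in(10,)])
E
```

```text
17.4 [ 0.982  0.132 -0.613  2.107 -0.106  0.344  0.232] [ 0.5102 -0.2177  0.2503] F [ 0.5 -0.  -0.1] w 0.0262
[[ 0.24   0.801  0.549]
 [ 0.97  -0.216 -0.108]
 [ 0.032  0.559 -0.829]]
[array([-0. , -0.4, -0.2])]
```

View pics/w6.png

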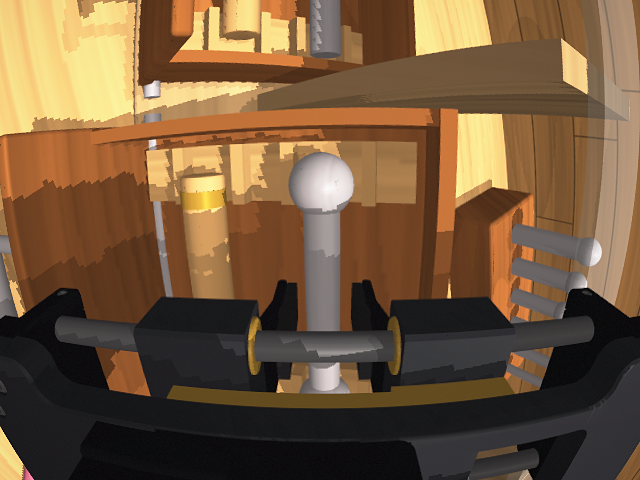

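Call:
{"method": "play_rows", "body": {"deltas": [[[0, -0.5, 3], 0], [[0, -0.5, 3], 0], [[0, -0.5, 3], 0], [[0, -0.5, 3], 0], [[0, -0.5, -2], 0], [[0, -0.5, -12], 0], [[0, -0.5, -25], 0], [[0, -0.5, -40], 0]], "claw": -1, "force": 45}}

```text
t: 18.25
eef_pos: [0.4869, -0.2127, 0.2827]
ee_rot: [0.219, 0.756, 0.586, 0.192]
wrist_force: [-0.0, -0.3, -1.5]
gripper_width: 0.0151
```

```bash
python3 st.py
python3 - <<'E'
from g import *
s=state()
p,d=eyes.capture('wrist');cv2.imwrite('pics/w7.png',p[:,:,::-1])
E
```

```text
18.25 [ 1.052  0.024 -0.648  2.128 -0.257  0.427  0.36 ] [ 0.4869 -0.2127  0.2827] F [-0.  -0.3 -1.5] w 0.0151
[[ 0.239  0.802  0.547]
 [ 0.97  -0.217 -0.107]
 [ 0.033  0.557 -0.83 ]]
```

View pics/w7.png

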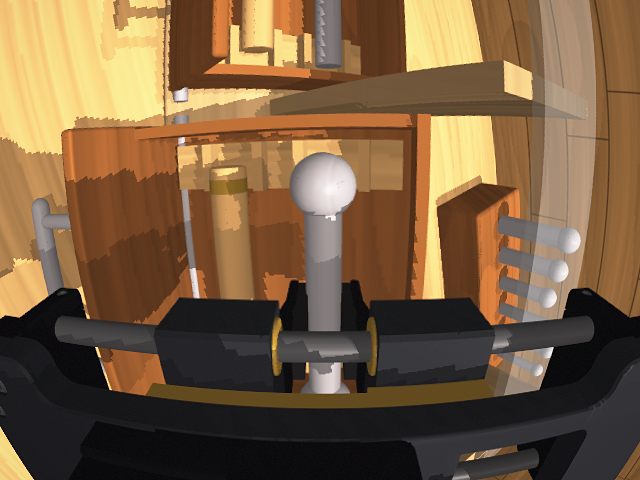

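Call:
{"method": "play_rows", "body": {"deltas": [[[0, -30, -38], 0], [[0, -60, -76], 0], [[0, -90, -114], 0], [[0, -120, -152], 0], [[0, -150, -190], 0], [[0, -180, -228], 0], [[0, -200, -250], 0], [[0, -200, -250], 0]]}}

```text
t: 19.1
eef_pos: [0.3524, -0.188, 0.2891]
ee_rot: [0.191, 0.759, 0.59, 0.199]
wrist_force: [0.3, 0.9, -0.8]
gripper_width: 0.0144
```

```bash
python3 st.py
```

```text
19.1 [ 0.698 -0.298 -0.151  2.375 -0.492  0.602  0.638] [ 0.3524 -0.188   0.2891] F [ 0.3  0.9 -0.8] w 0.0144
[[ 0.224  0.82   0.526]
 [ 0.972 -0.23  -0.055]
 [ 0.076  0.524 -0.848]]
```

Call:
{"method": "play_rows", "body": {"deltas": [[[40, -10, -20], 0], [[80, -20, -40], 0], [[120, -35, -60], 0], [[160, -60, -80], 0], [[180, -90, -100], 0], [[180, -120, -130], 0], [[180, -150, -150], 0], [[180, -170, -160], 0]]}}

```text
t: 19.9
eef_pos: [0.3652, -0.1039, 0.2538]
ee_rot: [0.171, 0.768, 0.589, 0.185]
wrist_force: [-1.0, -2.7, -2.3]
gripper_width: 0.0146
```

```bash
python3 st.py
```

```text
19.9 [ 0.426 -0.301 -0.161  2.447 -0.271  0.502  0.202] [ 0.3652 -0.1039  0.2538] F [-1.  -2.7 -2.3] w 0.0146
[[ 0.238  0.841  0.487]
 [ 0.968 -0.248 -0.045]
 [ 0.083  0.482 -0.873]]
```

Call:
{"method": "play_rows", "body": {"deltas": [[[5, -40, -27], 0], [[10, -80, -54], 0], [[15, -120, -81], 0], [[20, -160, -108], 0], [[25, -200, -135], 0], [[30, -240, -162], 0], [[35, -280, -189], 0], [[40, -300, -210], 0]]}}

```text
t: 20.7
eef_pos: [0.3546, -0.1119, 0.25]
ee_rot: [0.151, 0.772, 0.592, 0.177]
wrist_force: [-0.0, -0.5, -2.8]
gripper_width: 0.0147
```

```bash
python3 st.py
```

```text
20.7 [ 0.438 -0.301 -0.134  2.448 -0.291  0.552  0.253] [ 0.3546 -0.1119  0.25  ] F [-0.  -0.5 -2.8] w 0.0147
[[ 0.237  0.86   0.452]
 [ 0.967 -0.254 -0.024]
 [ 0.094  0.443 -0.891]]
```

Run:
```python
from g import *
print(tod([.42,.15,.34]))
```

```text
[277.3  29.6 -56.9]
```

Call:
{"method": "play_rows", "body": {"deltas": [[[30, 15, -20], 0.0], [[70, 25, -40], 0.14], [[115, 30, -57], 0.28], [[160, 30, -57], 0.42], [[205, 30, -57], 0.56], [[250, 30, -57], 0.7], [[277, 30, -57], 0.84], [[277, 30, -57], 0.91]]}}

```text
t: 21.5
eef_pos: [0.4183, 0.1284, 0.3363]
ee_rot: [0.079, 0.93, 0.287, 0.217]
wrist_force: [0.7, -0.7, -2.0]
gripper_width: 0.0147
```

```bash
python3 st.py
python3 - <<'E'
from g import *
s=state();T=rot(s['ee_rot'])
for d in ([-np.cos(.35),-np.sin(.35),0],[0,0,1],[0,0,-1]): print(d,(T.T@np.array(d)).round(2))
E
```

```text
21.5 [ 0.093 -0.253 -0.472  2.202  0.118  0.744 -1.433] [0.4183 0.1284 0.3363] F [ 0.7 -0.7 -2. ] w 0.0147
[[ 0.741  0.499  0.449]
 [ 0.568 -0.823 -0.023]
 [ 0.358  0.272 -0.893]]
[np.float64(-0.9393727128473789), np.float64(-0.34289780745545134), 0] [-0.89 -0.19 -0.41]
[0, 0, 1] [ 0.36  0.27 -0.89]
[0, 0, -1] [-0.36 -0.27  0.89]
```

Call:
{"method": "play_rows", "body": {"deltas": [[[-43, -9, -20], 0], [[-86, -18, -40], 0], [[-129, -27, -60], 0], [[-172, -36, -80], 0], [[-215, -45, -100], 0], [[-258, -54, -120], 0], [[-301, -63, -140], 0], [[-340, -72, -160], 0]]}}

```text
t: 22.3
eef_pos: [0.3471, 0.1126, 0.2581]
ee_rot: [0.071, 0.937, 0.292, 0.181]
wrist_force: [-2.0, 2.2, -2.5]
gripper_width: 0.0146
```

```bash
cat >> st.py <<'E'
T=rot(s['ee_rot']);c,n=np.cos(np.radians(23.65)),np.sin(np.radians(23.65))
print('tilt along rest',(T[0,2]*c+T[1,2]*n).round(3),'across',(-T[0,2]*n+T[1,2]*c).round(3),'toolx az',np.degrees(np.arctan2(T[1,0],T[0,0])).round(1),'slope',T[2,0].round(3),'grasp',(s['eef_pos']+.164*T[:,2]).round(3))
a=np.arctan2(s['eef_pos'][1],s['eef_pos'][0]);print('inward',(T.T@np.array([-np.cos(a),-np.sin(a),0])).round(3),'up',T[2].round(3))
E
python3 st.py
```

```text
22.3 [-0.32  -0.299 -0.151  2.414  0.242  0.7   -1.599] [0.3471 0.1126 0.2581] F [-2.   2.2 -2.5] w 0.0146
[[ 0.764  0.52   0.381]
 [ 0.572 -0.82  -0.028]
 [ 0.298  0.239 -0.924]]
tilt along rest 0.338 across -0.178 toolx az 36.8 slope 0.298 grasp [0.41  0.108 0.107]
inward [-0.904 -0.242 -0.354] up [ 0.298  0.239 -0.924]
```

Call:
{"method": "play_rows", "body": {"deltas": [[[-43, -12, -18], 0], [[-86, -24, -36], 0], [[-129, -36, -54], 0], [[-172, -48, -72], 0], [[-215, -60, -90], 0], [[-258, -72, -108], 0], [[-301, -84, -126], 0], [[-340, -96, -140], 0]]}}

```text
t: 23.1
eef_pos: [0.3112, 0.1431, 0.2378]
ee_rot: [0.078, 0.94, 0.288, 0.162]
wrist_force: [0.5, -0.8, -1.8]
gripper_width: 0.0146
```

```bash
python3 st.py
```

```text
23.1 [-0.257 -0.301 -0.346  2.448  0.218  0.722 -1.723] [0.3112 0.1431 0.2378] F [ 0.5 -0.8 -1.8] w 0.0146
[[ 0.781  0.517  0.35 ]
 [ 0.567 -0.822 -0.053]
 [ 0.261  0.24  -0.935]]
tilt along rest 0.3 across -0.189 toolx az 36.0 slope 0.261 grasp [0.369 0.134 0.084]
inward [-0.947 -0.126 -0.296] up [ 0.261  0.24  -0.935]
```

Call:
{"method": "play_rows", "body": {"deltas": [[[-41, -1, -28], 0], [[-82, -2, -56], 0], [[-123, -3, -84], 0], [[-164, -4, -112], 0], [[-205, -5, -140], 0], [[-246, -6, -168], 0], [[-287, -7, -196], 0], [[-320, -8, -220], 0]]}}

```text
t: 23.9
eef_pos: [0.2726, 0.18, 0.2301]
ee_rot: [0.091, 0.944, 0.286, 0.141]
wrist_force: [-0.4, -0.2, -3.2]
gripper_width: 0.0145
```

```bash
python3 st.py
```

```text
23.9 [-0.263 -0.301 -0.508  2.447  0.203  0.797 -1.877] [0.2726 0.18   0.2301] F [-0.4 -0.2 -3.2] w 0.0145
[[ 0.797  0.514  0.317]
 [ 0.565 -0.82  -0.091]
 [ 0.214  0.252 -0.944]]
tilt along rest 0.254 across -0.21 toolx az 35.3 slope 0.214 grasp [0.325 0.165 0.075]
inward [-0.976  0.023 -0.215] up [ 0.214  0.252 -0.944]
```

Call:
{"method": "play_rows", "body": {"deltas": [[[-36, 16, -26], 0], [[-72, 33, -53], 0], [[-108, 50, -80], 0], [[-144, 66, -106], 0], [[-180, 82, -132], 0], [[-216, 99, -159], 0], [[-252, 115, -185], 0], [[-252, 115, -185], 0]]}}

```text
t: 24.7
eef_pos: [0.2774, 0.1586, 0.2262]
ee_rot: [0.104, 0.946, 0.285, 0.115]
wrist_force: [-0.5, -0.3, -2.6]
gripper_width: 0.0146
```

```bash
python3 st.py
```

```text
24.7 [-0.14  -0.301 -0.561  2.448  0.167  0.824 -1.782] [0.2774 0.1586 0.2262] F [-0.5 -0.3 -2.6] w 0.0146
[[ 0.811  0.516  0.276]
 [ 0.563 -0.816 -0.131]
 [ 0.158  0.262 -0.952]]
tilt along rest 0.2 across -0.231 toolx az 34.8 slope 0.158 grasp [0.323 0.137 0.07 ]
inward [-0.984 -0.043 -0.175] up [ 0.158  0.262 -0.952]
```

Call:
{"method": "play_rows", "body": {"deltas": [[[-38, -1, -29], 0], [[-77, -2, -58], 0], [[-116, -3, -87], 0], [[-155, -4, -116], 0], [[-193, -5, -145], 0], [[-232, -6, -174], 0], [[-271, -7, -204], 0], [[-271, -7, -204], 0]]}}

```text
t: 25.5
eef_pos: [0.1848, 0.2215, 0.2269]
ee_rot: [0.126, 0.946, 0.284, 0.095]
wrist_force: [0.1, 0.7, -1.3]
gripper_width: 0.0147
```

```bash
python3 st.py
```

```text
25.5 [-0.543 -0.301 -0.554  2.447  0.187  1.005 -2.164] [0.1848 0.2215 0.2269] F [ 0.1  0.7 -1.3] w 0.0147
[[ 0.82   0.514  0.251]
 [ 0.562 -0.806 -0.185]
 [ 0.107  0.293 -0.95 ]]
tilt along rest 0.155 across -0.27 toolx az 34.4 slope 0.107 grasp [0.226 0.191 0.071]
inward [-0.957  0.29  -0.018] up [ 0.107  0.293 -0.95 ]
```

Call:
{"method": "play_rows", "body": {"deltas": [[[-38, 26, -11], 0], [[-77, 53, -21], 0], [[-116, 80, -32], 0], [[-155, 107, -43], 0], [[-193, 134, -54], 0], [[-232, 160, -65], 0], [[-271, 187, -75], 0], [[-271, 187, -75], 0]]}}

```text
t: 26.3
eef_pos: [0.1857, 0.209, 0.2306]
ee_rot: [0.145, 0.945, 0.282, 0.076]
wrist_force: [-0.9, 0.2, -2.2]
gripper_width: 0.0149
```

```bash
python3 st.py
```

```text
26.3 [-0.595 -0.301 -0.487  2.448  0.202  1.064 -2.156] [0.1857 0.209  0.2306] F [-0.9  0.2 -2.2] w 0.0149
[[ 0.83   0.51   0.226]
 [ 0.554 -0.799 -0.231]
 [ 0.062  0.317 -0.946]]
tilt along rest 0.114 across -0.302 toolx az 33.7 slope 0.062 grasp [0.223 0.171 0.075]
inward [-0.966  0.259  0.023] up [ 0.062  0.317 -0.946]
```

Call:
{"method": "play_rows", "body": {"deltas": [[[6, 46, -3], 0], [[12, 92, -4], 0], [[18, 138, -2], 0], [[24, 184, 2], 0], [[30, 230, 8], 0], [[36, 276, 15], 0], [[40, 322, 22], 0], [[40, 345, 23], 0]]}}

```text
t: 27.1
eef_pos: [0.4003, -0.0531, 0.3214]
ee_rot: [0.145, 0.946, 0.28, 0.076]
wrist_force: [0.1, 0.2, -1.9]
gripper_width: 0.0153
```

```bash
python3 st.py
```

```text
27.1 [-4.700e-02 -2.430e-01  1.000e-03  2.227e+00  3.020e-01  9.580e-01
 -1.192e+00] [ 0.4003 -0.0531  0.3214] F [ 0.1  0.2 -1.9] w 0.0153
[[ 0.832  0.508  0.225]
 [ 0.552 -0.801 -0.233]
 [ 0.062  0.318 -0.946]]
tilt along rest 0.113 across -0.303 toolx az 33.6 slope 0.062 grasp [ 0.437 -0.091  0.166]
inward [-0.752 -0.609 -0.254] up [ 0.062  0.318 -0.946]
```

Call:
{"method": "play_rows", "body": {"deltas": [[[-31, -34, -14], 0], [[-62, -68, -28], 0], [[-93, -102, -42], 0], [[-124, -136, -56], 0], [[-155, -170, -70], 0], [[-186, -204, -84], 0], [[-217, -238, -98], 0], [[-246, -270, -107], 0]]}}

```text
t: 27.9
eef_pos: [0.3157, 0.0104, 0.2398]
ee_rot: [0.127, 0.948, 0.29, 0.038]
wrist_force: [0.1, 2.7, -1.2]
gripper_width: 0.0148
```

```bash
python3 st.py
```

```text
27.9 [-0.106 -0.3   -0.141  2.439  0.261  0.926 -1.37 ] [0.3157 0.0104 0.2398] F [ 0.1  2.7 -1.2] w 0.0148
[[ 0.829  0.54   0.145]
 [ 0.559 -0.8   -0.218]
 [-0.002  0.262 -0.965]]
tilt along rest 0.045 across -0.258 toolx az 34.0 slope -0.002 grasp [ 0.339 -0.025  0.082]
inward [-0.847 -0.513 -0.138] up [-0.002  0.262 -0.965]
```

Run:
```python
from g import *
s=state()
Pt=np.array([.4985,.3186,.062])
print(tod(eef_for(Pt+[0,0,.1],7,s),s))
print('jar',atz('top',248,180,.1),'amber',atz('top',180,212,.075),'block',atz('top',141,274,.025))
# ball in tool frame from w7 px
c=eyes.camera_info('wrist');M=c['mount'];f=240/np.tan(np.radians(c['vertical_fov']/2))
def trace(u,v,tz):
    x=u-c['cx'];y=v-c['cy'];r=np.hypot(x,y);th=r/f
    d=M[:3,:3]@np.array([np.sin(th)*x/r,-np.sin(th)*y/r,-np.cos(th)]);o=M[:3,3];return o+d*(tz-o[2])/d[2]
print(trace(323,187,.171))
p,d=eyes.capture('wrist');cv2.imwrite('pics/w8.png',p[:,:,::-1])
```

```text
[ 323.9 -168.3 -136.6]
jar [0.70879272 0.25070741 0.1       ] amber [0.62566803 0.44458572 0.075     ] block [0.45580344 0.5671941  0.025     ]
[ 0.05620387 -0.00065728  0.171     ]
```

View pics/w8.png

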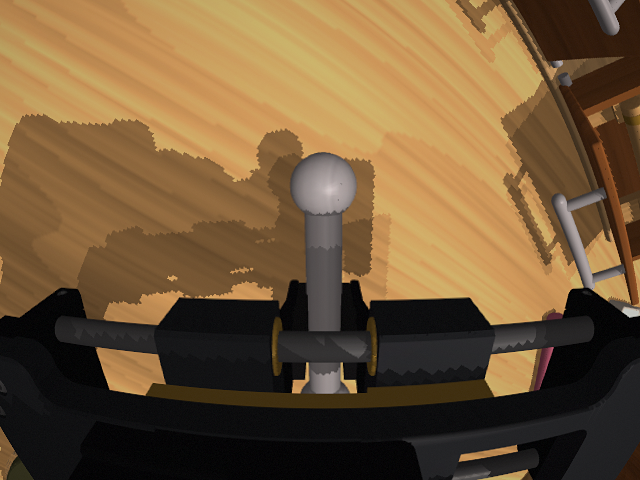

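Call:
{"method": "play_rows", "body": {"deltas": [[[38, -20, -28], 0], [[78, -40, -48], 0.03], [[119, -61, -64], 0.06], [[160, -82, -80], 0.1], [[201, -103, -96], 0.14], [[242, -125, -110], 0.18], [[283, -147, -124], 0.18], [[324, -168, -137], 0.18]]}}

```text
t: 28.75
eef_pos: [0.4773, 0.355, 0.3261]
ee_rot: [0.127, 0.97, 0.2, 0.049]
wrist_force: [0.3, 0.7, -2.6]
gripper_width: 0.0146
```

Call:
{"method": "play_rows", "body": {"deltas": [[[0, 0, 0], 0], [[0, 0, 0], 0], [[0, 0, 0], 0], [[0, 0, 0], 0], [[0, 0, 0], 0], [[0, 0, 0], 0], [[0, 0, 0], 0], [[0, 0, 0], 0]]}}

```text
t: 29.55
eef_pos: [0.4772, 0.355, 0.3263]
ee_rot: [0.127, 0.97, 0.2, 0.05]
wrist_force: [0.2, 0.0, -1.9]
gripper_width: 0.0144
```

```bash
python3 st.py
python3 - <<'E'
from g import *
s=state()
Pt=np.array([.4985,.3186,.062])
print(tod(eef_for(Pt+[0,0,.1],7,s),s))
p,d=eyes.capture('wrist');cv2.imwrite('pics/w9.png',p[:,:,::-1]);np.savez('w9.npz',pos=s['eef_pos'],q=s['ee_rot'],d=d)
c,n=np.cos(np.radians(23.65)),np.sin(np.radians(23.65));X=np.array([c,n,0]);Y=np.array([-n,c,0])
for a in(-65,65):
  for b in(-40,40): print(a,b,np.round(proj('wrist',[.4985,.3186,.014]+X*a/1000+Y*b/1000,s),1))
for a in(-37,-25,25,37):
  for b in(-22,22): print('v',a,b,np.round(proj('wrist',[.4985,.3186,.073]+X*a/1000+Y*b/1000,s),1))
E
```

```text
29.55 [-0.34   0.313 -0.511  1.674  0.433  1.294 -2.141] [0.4772 0.355  0.3263] F [ 0.2  0.  -1.9] w 0.0144
[[ 0.915  0.375  0.147]
 [ 0.4   -0.888 -0.227]
 [ 0.046  0.267 -0.963]]
tilt along rest 0.044 across -0.267 toolx az 23.6 slope 0.046 grasp [0.501 0.318 0.168]
inward [-0.973  0.229  0.017] up [ 0.046  0.267 -0.963]
[-2.6 -3.5 -1.4]
-65 -40 [320.1 304.6]
-65 40 [231.2 314.5]
65 -40 [317.6 157.7]
65 40 [218.7 162.2]
v -37 -22 [316.4 305.3]
v -37 22 [255.6 312.3]
v -25 -22 [316. 290.]
v -25 22 [254.3 296.6]
v 25 -22 [314.6 220.9]
v 25 22 [249.1 225.7]
v 37 -22 [314.3 203.3]
v 37 22 [248.1 207.6]
```

View pics/w9.png

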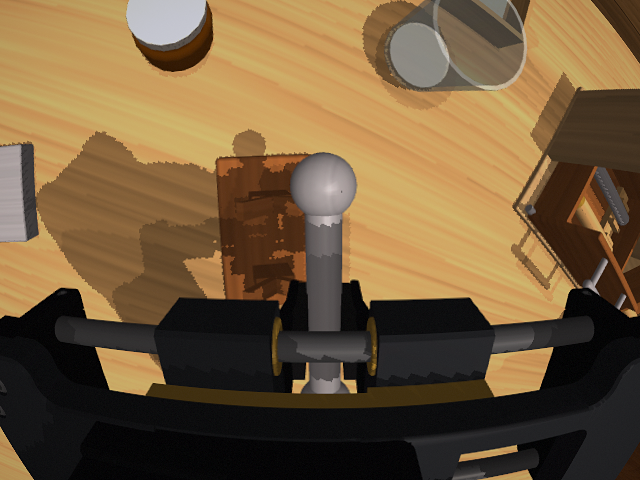

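Run:
```python
import cv2
p=cv2.imread('pics/w9.png');cv2.imwrite('pics/w9c.png',cv2.resize(p[140:320,200:330],None,fx=5,fy=3.3,interpolation=cv2.INTER_CUBIC))
from g import *
p,d=eyes.capture('top');cv2.imwrite('pics/t9.png',cv2.resize(p[210:300,180:280],None,fx=6,fy=6,interpolation=cv2.INTER_CUBIC)[:,:,::-1])
```

```text
(no output)
```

View pics/w9c.png

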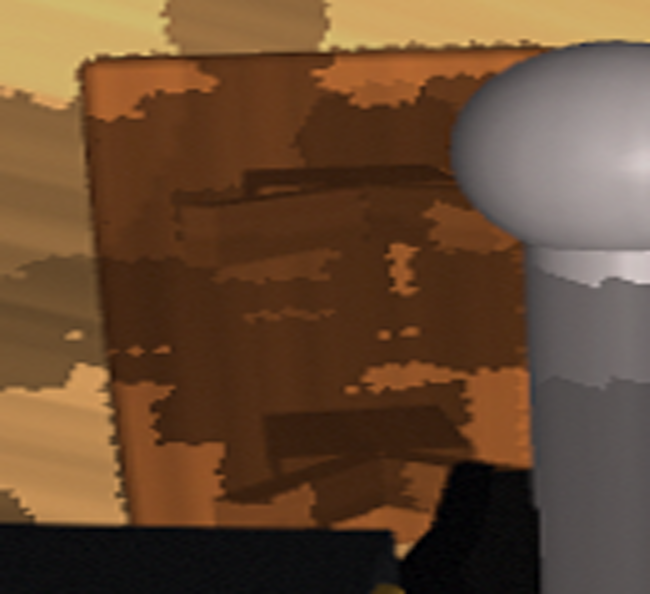

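Run:
```python
from g import *
p=cv2.imread('pics/scene0.png');cv2.imwrite('pics/s0rest.png',cv2.resize(p[315:385,280:360],None,fx=8,fy=8,interpolation=cv2.INTER_CUBIC))
c,n=np.cos(np.radians(23.65)),np.sin(np.radians(23.65));X=np.array([c,n,0]);Y=np.array([-n,c,0])
for a in(-65,65):
  for b in(-40,40): q=np.array(proj('scene',[.4985,.3186,.014]+X*a/1000+Y*b/1000));print(a,b,((q-[280,315])*8).round(0))
```

```text
-65 -40 [497. 116.]
-65 40 [577. 347.]
65 -40 [ 73. 217.]
65 40 [134. 458.]
```

View pics/s0rest.png

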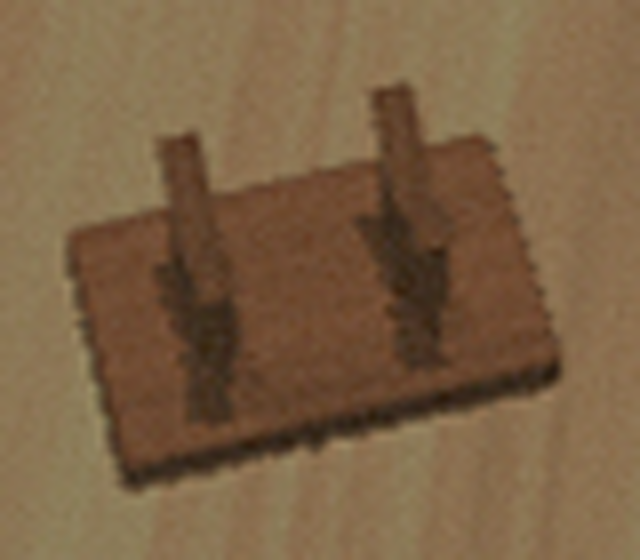

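Run:
```python
from g import *
s=state()
for z in(.1,.085,.066,.062):
  print(z,tod(eef_for([.5005,.3228,z],7,s),s))
```

```text
0.1 [ -1.9 -22.9  57.5]
0.085 [ -2.6 -26.9  72. ]
0.066 [ -3.5 -31.9  90.3]
0.062 [ -3.6 -33.   94.1]
```

Call:
{"method": "play_rows", "body": {"deltas": [[[0, -6, 15], 0], [[-1, -12, 30], 0], [[-1.5, -18, 45], 0], [[-2, -23, 57.5], 0], [[-2, -23, 57.5], 0], [[-2, -23, 57.5], 0], [[-2, -23, 57.5], 0], [[-2, -23, 57.5], 0]]}}

```text
t: 30.45
eef_pos: [0.4756, 0.3619, 0.2656]
ee_rot: [0.127, 0.97, 0.2, 0.05]
wrist_force: [0.2, 0.0, -2.1]
gripper_width: 0.0149
```

```bash
python3 st.py
python3 - <<'E'
from g import *
s=state()
for z in(.1,.08,.066,.062):
  print(z,tod(eef_for([.5005,.3228,z],7,s),s))
p,d=eyes.capture('wrist');cv2.imwrite('pics/w10.png',p[:,:,::-1])
p,d=eyes.capture('scene');cv2.imwrite('pics/s10.png',cv2.resize(p[250:390,240:420],None,fx=4.4,fy=4.2,interpolation=cv2.INTER_CUBIC)[:,:,::-1])
E
```

```text
30.45 [-0.364  0.379 -0.501  1.724  0.478  1.199 -2.208] [0.4756 0.3619 0.2656] F [ 0.2  0.  -2.1] w 0.0149
[[ 0.915  0.375  0.148]
 [ 0.4   -0.888 -0.226]
 [ 0.047  0.266 -0.963]]
tilt along rest 0.045 across -0.266 toolx az 23.6 slope 0.047 grasp [0.5   0.325 0.108]
inward [-0.971  0.239  0.019] up [ 0.047  0.266 -0.963]
0.1 [-0.6 -0.   0.9]
0.08 [-1.6 -5.3 20.2]
0.066 [-2.2 -9.1 33.7]
0.062 [ -2.4 -10.1  37.5]
```

View pics/w10.png

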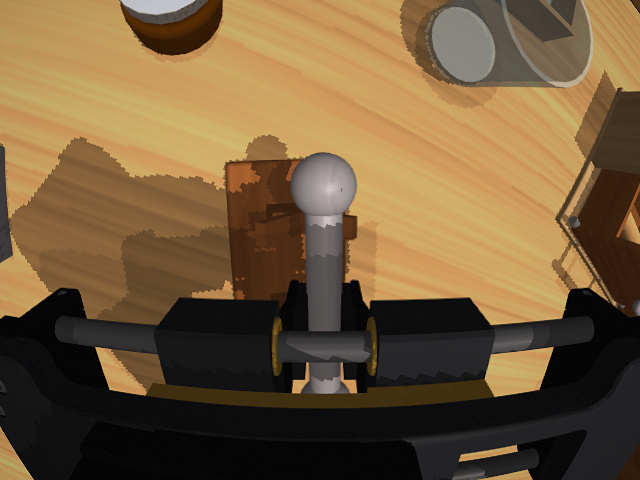

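View pics/s10.png

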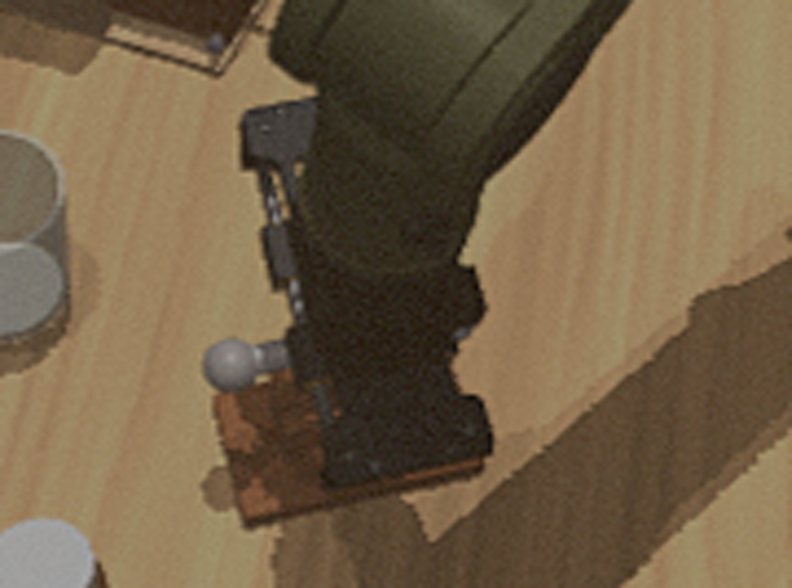

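Run:
```python
from g import *
s=state()
p=cv2.imread('pics/w10.png');cv2.imwrite('pics/w10c.png',cv2.resize(p[150:300,215:375],None,fx=5,fy=4,interpolation=cv2.INTER_CUBIC))
c,n=np.cos(np.radians(23.65)),np.sin(np.radians(23.65));X=np.array([c,n,0]);Y=np.array([-n,c,0])
for a,b,z in[(37,22.5,73),(37,-22.5,73),(25,-22.5,73),(25,22.5,73),(65,40,14),(65,-40,14)]:
  q=np.array(proj('wrist',np.array([.5005,.3228,0])+X*a/1000+Y*b/1000+np.array([0,0,z/1000]),s));print(a,b,q.round(1),((q-[215,150])*[5,4]).round(0))
```

```text
37 22.5 [263.7 222.7] [244. 291.]
37 -22.5 [351.4 216.6] [682. 266.]
25 -22.5 [351.3 239.1] [682. 357.]
25 22.5 [265.  246.4] [250. 386.]
65 40 [224.  162.2] [45. 49.]
65 -40 [346.3 157.5] [656.  30.]
```

View pics/w10c.png

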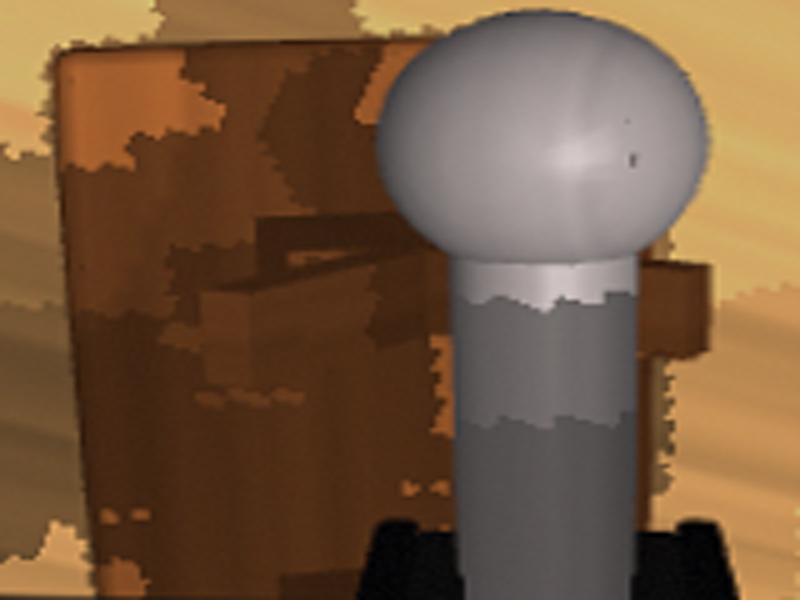

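Call:
{"method": "play_rows", "body": {"deltas": [[[-0.5, -2, 8], 0], [[-1, -4, 15], 0], [[-1.5, -5.5, 21], 0], [[-2, -7, 27], 0], [[-2, -8.5, 32], 0], [[-2.2, -9.2, 34.5], 0], [[-2.3, -9.6, 36], 0], [[-2.3, -9.6, 36], 0]]}}

```text
t: 31.35
eef_pos: [0.475, 0.3615, 0.2281]
ee_rot: [0.127, 0.97, 0.2, 0.05]
wrist_force: [-0.3, -0.2, -3.3]
gripper_width: 0.0148
```

```bash
python3 st.py
python3 - <<'E'
from g import *
s=state()
for z in(.066,.062): print(z,tod(eef_for([.5005,.3228,z],7,s),s))
p,d=eyes.capture('wrist');cv2.imwrite('pics/w11.png',cv2.resize(p[130:400,180:460],None,fx=2.5,fy=2.2)[:,:,::-1])
E
```

```text
31.35 [-0.375  0.42  -0.489  1.754  0.508  1.139 -2.244] [0.475  0.3615 0.2281] F [-0.3 -0.2 -3.3] w 0.0148
[[ 0.915  0.375  0.148]
 [ 0.4   -0.888 -0.226]
 [ 0.047  0.266 -0.963]]
tilt along rest 0.045 across -0.266 toolx az 23.6 slope 0.047 grasp [0.499 0.324 0.07 ]
inward [-0.971  0.239  0.019] up [ 0.047  0.266 -0.963]
0.066 [ 0.3  0.8 -2.4]
0.062 [ 0.1 -0.3  1.5]
```

View pics/w11.png

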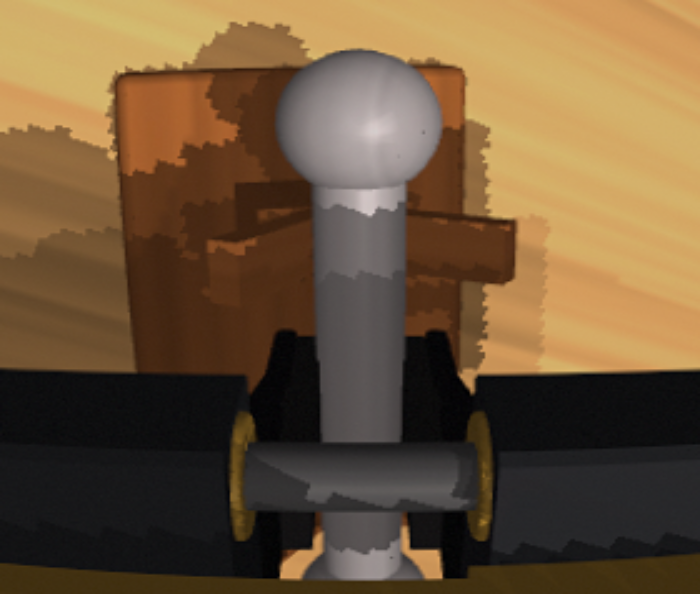

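Call:
{"method": "play_rows", "body": {"deltas": [[[0, -0.3, 1], 0], [[0, -0.5, 2], 0], [[-0.1, -0.8, 3], 0], [[-0.1, -0.8, 3], 0], [[-0.1, -0.8, 3], 0], [[-0.1, -0.8, 3], 0], [[-0.1, -0.8, 3], 0], [[-0.1, -0.8, 3], 0]]}}

```text
t: 32.2
eef_pos: [0.4751, 0.3618, 0.2272]
ee_rot: [0.127, 0.97, 0.2, 0.051]
wrist_force: [-3.7, -0.4, 7.7]
gripper_width: 0.0148
```

```bash
python3 st.py
```

```text
32.2 [-0.376  0.421 -0.489  1.754  0.511  1.137 -2.247] [0.4751 0.3618 0.2272] F [-3.7 -0.4  7.7] w 0.0148
[[ 0.915  0.374  0.15 ]
 [ 0.4   -0.888 -0.226]
 [ 0.048  0.267 -0.962]]
tilt along rest 0.047 across -0.267 toolx az 23.6 slope 0.048 grasp [0.5   0.325 0.069]
inward [-0.971  0.24   0.018] up [ 0.048  0.267 -0.962]
```

Call:
{"method": "play_rows", "body": {"deltas": [[[0, 0, 0], 0], [[0, 0, 0], 0], [[0, 0, 0], 0], [[0, 0, 0], 0], [[0, 0, -10], 0], [[0, 0, -30], 0], [[0, 0, -60], 0], [[0, 0, -90], 0]], "claw": -0.3}}

```text
t: 33.0
eef_pos: [0.4613, 0.3824, 0.3151]
ee_rot: [0.127, 0.97, 0.2, 0.051]
wrist_force: [1.7, -0.5, 0.1]
gripper_width: 0.0307
```

```bash
python3 st.py
python3 - <<'E'
from g import *
p,d=eyes.capture('wrist');cv2.imwrite('pics/w12.png',p[:,:,::-1])
p,d=eyes.capture('scene');cv2.imwrite('pics/s12.png',cv2.resize(p[250:390,240:420],None,fx=4.4,fy=4.2,interpolation=cv2.INTER_CUBIC)[:,:,::-1])
E
```

```text
33.0 [-0.386  0.339 -0.523  1.668  0.447  1.293 -2.206] [0.4613 0.3824 0.3151] F [ 1.7 -0.5  0.1] w 0.0307
[[ 0.915  0.375  0.149]
 [ 0.4   -0.888 -0.226]
 [ 0.048  0.267 -0.963]]
tilt along rest 0.046 across -0.267 toolx az 23.6 slope 0.048 grasp [0.486 0.345 0.157]
inward [-0.96   0.278  0.029] up [ 0.048  0.267 -0.963]
```

View pics/w12.png

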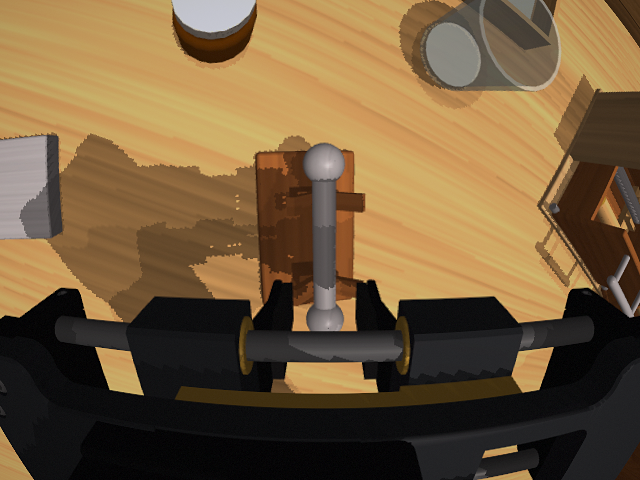

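View pics/s12.png

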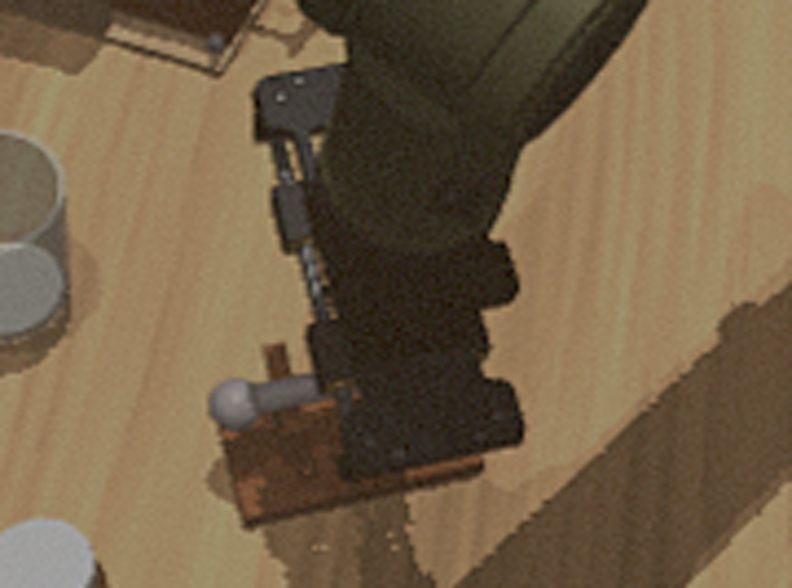

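Run:
```python
from geo import *
for al in(.15,.2,.25):
 for w in(11,20,26):
  for off in(4,8,12):
   print(al,w,off,end=': ')
   for th in(.78,.7,.6,.5,.3,.1,0):
    p=pt(th,-43,92)
    G=grip(p[0]-np.sin(al)*off,p[1]+np.cos(al)*off,al,w)
    print(round(min(sat(a,b) for a in G for b in binpolys(th)+COVER),1),end=' ')
   print()
```

```text
0.15 11 4: 3.5 5.6 8.1 10.3 13.8 16.2 17.6 
0.15 11 8: 3.5 5.6 8.1 10.3 13.8 16.4 18.2 
0.15 11 12: 3.5 5.6 8.1 10.3 13.8 16.6 18.8 
0.15 20 4: -1.0 1.1 3.6 5.8 9.3 11.7 13.1 
0.15 20 8: -1.0 1.1 3.6 5.8 9.3 11.9 13.7 
0.15 20 12: -1.0 1.1 3.6 5.8 9.3 14.7 14.3 
0.15 26 4: -4.0 -1.9 0.6 2.8 6.3 8.7 10.2 
0.15 26 8: -4.0 -1.9 0.6 2.8 6.3 10.8 10.8 
0.15 26 12: -4.0 -1.9 0.6 2.8 8.7 11.7 11.4 
0.2 11 4: 4.8 6.9 9.2 11.3 14.4 17.0 17.0 
0.2 11 8: 4.8 6.9 9.2 11.3 14.4 17.4 17.8 
0.2 11 12: 4.8 6.9 9.2 11.3 14.4 17.8 18.6 
0.2 20 4: 0.3 2.4 4.7 6.8 9.9 12.5 12.6 
0.2 20 8: 0.3 2.4 4.7 6.8 9.9 12.9 13.4 
0.2 20 12: 0.3 2.4 4.7 6.8 10.5 14.5 14.2 
0.2 26 4: -2.7 -0.6 1.7 3.8 6.9 9.5 9.7 
0.2 26 8: -2.7 -0.6 1.7 3.8 6.9 11.1 10.5 
0.2 26 12: -2.7 -0.6 1.7 4.0 10.2 11.5 11.3 
0.25 11 4: 6.1 8.1 10.3 12.2 15.0 17.6 16.5 
0.25 11 8: 6.1 8.1 10.3 12.2 15.0 18.2 17.5 
0.25 11 12: 6.1 8.1 10.3 12.2 15.0 18.8 18.5 
0.25 20 4: 1.6 3.6 5.8 7.7 10.5 13.1 12.2 
0.25 20 8: 1.6 3.6 5.8 7.7 10.5 13.7 13.1 
0.25 20 12: 1.6 3.6 5.8 7.7 11.8 14.3 14.1 
0.25 26 4: -1.4 0.6 2.8 4.7 7.5 10.2 9.3 
0.25 26 8: -1.4 0.6 2.8 4.7 7.6 10.8 10.2 
0.25 26 12: -1.4 0.6 2.8 5.6 11.5 11.4 11.2
```

Run:
```python
from g import *
from geo import pt
p=pt(.775,-43,92);H=rack(p[0],-98,p[1]);print(H)
print(eef_for(H,90),tod(eef_for(H,90)))
```

```text
[ 0.45915267 -0.20028703  0.04963894]
[ 0.41940859 -0.1444782   0.29422386] [-252.8  448.1  133.8]
```

Call:
{"method": "play_rows", "body": {"deltas": [[[-23, 41, 10], -0.1], [[-46, 82, 22], -0.24], [[-69, 122, 34], -0.38], [[-92, 163, 46], -0.52], [[-115, 204, 59], -0.66], [[-138, 244, 71], -0.8], [[-161, 285, 84], -0.92], [[-184, 326, 97], -0.92]], "claw": -0.45}}

```text
t: 33.9
eef_pos: [0.4322, 0.0212, 0.3029]
ee_rot: [0.136, 0.779, 0.612, -0.006]
wrist_force: [1.0, -0.8, 0.4]
gripper_width: 0.0239
```

```bash
python3 st.py
python3 - <<'E'
from g import *
from geo import pt
p=pt(.775,-43,92);H=rack(p[0],-98,p[1])
print(tod(eef_for(H,70)))
E
```

```text
33.9 [ 0.112 -0.102 -0.311  2.139  0.259  1.001 -0.569] [0.4322 0.0212 0.3029] F [ 1.  -0.8  0.4] w 0.0239
[[ 0.251  0.955  0.158]
 [ 0.952 -0.213 -0.219]
 [-0.176  0.205 -0.963]]
tilt along rest 0.057 across -0.264 toolx az 75.3 slope -0.176 grasp [ 0.458 -0.015  0.145]
inward [-0.297 -0.944 -0.147] up [-0.176  0.205 -0.963]
[-159.6   21.1   62.7]
```

Call:
{"method": "play_rows", "body": {"deltas": [[[-40, 4, 8], 0], [[-80, 8, 18], 0.01], [[-120, 12, 30], 0.02], [[-160, 17, 50], 0.02], [[-160, 17, 62], 0.02], [[-160, 17, 62], 0.02], [[-160, 17, 62], 0.02], [[-160, 17, 62], 0.02]]}}

```text
t: 34.7
eef_pos: [0.4186, -0.147, 0.2753]
ee_rot: [0.137, 0.784, 0.605, -0.004]
wrist_force: [-0.1, -0.7, 0.0]
gripper_width: 0.0238
```

```bash
python3 st.py
python3 - <<'E'
from g import *
from geo import pt
s=state()
p,d=eyes.capture('wrist');cv2.imwrite('pics/w13.png',p[:,:,::-1]);np.savez('w13.npz',pos=s['eef_pos'],q=s['ee_rot'],d=d)
for th in(.75,.775,.8):
  p=pt(th,-43,92)
  print(th,[np.round(proj('wrist',rack(p[0],y,p[1]),s),1) for y in(-50,-98)],tod(eef_for(rack(p[0],-98,p[1]),4,s),s))
E
```

```text
34.7 [ 0.277 -0.082 -0.073  2.186  0.238  0.846 -0.194] [ 0.4186 -0.147   0.2753] F [-0.1 -0.7  0. ] w 0.0238
[[ 0.267  0.95   0.159]
 [ 0.948 -0.23  -0.219]
 [-0.172  0.209 -0.963]]
tilt along rest 0.058 across -0.264 toolx az 74.3 slope -0.172 grasp [ 0.445 -0.183  0.117]
inward [ 0.062 -0.973 -0.223] up [-0.172  0.209 -0.963]
0.75 [array([334.6, 190.3]), array([333.2, 264.3])] [-1.3  4.9 65.2]
0.775 [array([332. , 189.1]), array([330.9, 262.5])] [-1.   3.5 67.3]
0.8 [array([329.6, 187.8]), array([328.7, 260.7])] [-0.6  2.1 69.5]
```

View pics/w13.png

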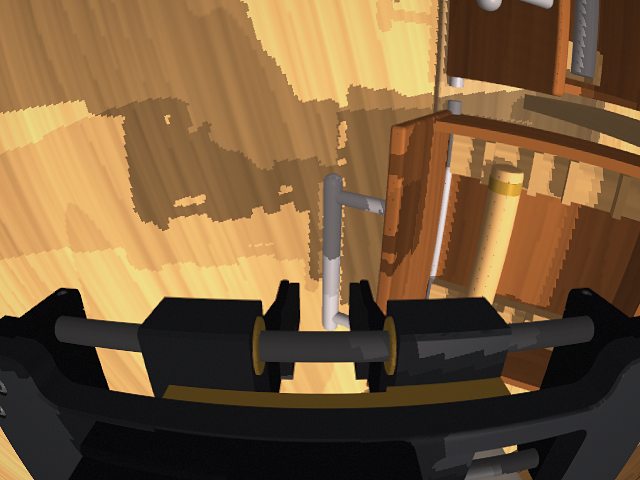

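Call:
{"method": "play_rows", "body": {"deltas": [[[-1, 0.5, 15], 0], [[-1, 0.5, 30], 0], [[-1, 0.5, 44], 0], [[-1, 0.5, 55], 0], [[-1, 0.5, 63], 0], [[-1, 0.5, 65], 0], [[-1, 0.5, 65], 0], [[-1, 0.5, 65], 0]]}}

```text
t: 35.55
eef_pos: [0.4295, -0.1624, 0.2136]
ee_rot: [0.137, 0.784, 0.605, -0.004]
wrist_force: [0.2, 0.5, 1.0]
gripper_width: 0.0238
```

```bash
python3 st.py
python3 - <<'E'
from g import *
from geo import pt
s=state()
p,d=eyes.capture('wrist');cv2.imwrite('pics/w14.png',p[:,:,::-1])
for th in(.775,.7,.6,.5,.4,.3,.2,.1,.05,0,-.02):
  p=pt(th,-43,92)
  print(th,tod(eef_for(rack(p[0],-98,p[1]),6,s),s))
E
```

```text
35.55 [ 0.289  0.042 -0.058  2.212  0.283  0.697 -0.225] [ 0.4295 -0.1624  0.2136] F [0.2 0.5 1. ] w 0.0238
[[ 0.267  0.95   0.16 ]
 [ 0.948 -0.23  -0.219]
 [-0.172  0.21  -0.962]]
tilt along rest 0.059 across -0.265 toolx az 74.3 slope -0.172 grasp [ 0.456 -0.198  0.056]
inward [ 0.085 -0.97  -0.227] up [-0.172  0.21  -0.962]
0.775 [0.1 2.4 0.8]
0.7 [-1.   6.7 -5.3]
0.6 [ -2.4  13.2 -13. ]
0.5 [ -3.7  20.5 -20. ]
0.4 [ -4.8  28.4 -26.2]
0.3 [ -5.8  36.9 -31.6]
0.2 [ -6.7  46.  -36.2]
0.1 [ -7.4  55.4 -39.9]
0.05 [ -7.6  60.3 -41.3]
0 [ -7.9  65.2 -42.6]
-0.02 [ -8.   67.2 -43. ]
```

View pics/w14.png

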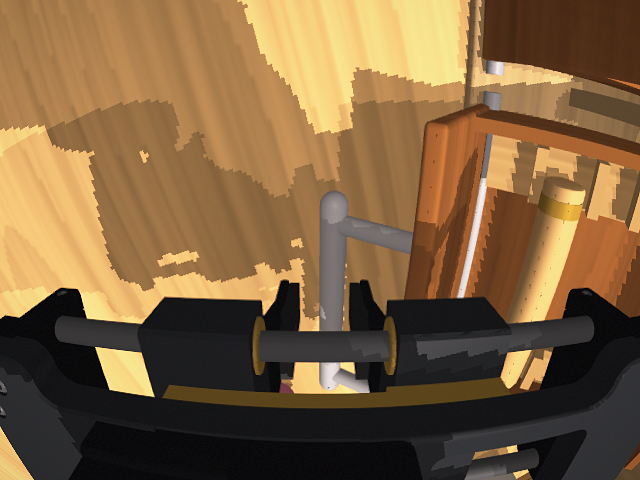

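Call:
{"method": "play_rows", "body": {"deltas": [[[0, 2, 0.5], 0], [[0, 2, 0.5], 0], [[0, 2, 0.5], 0], [[-1, 6.5, -5], 0], [[-1.5, 10, -9], 0], [[-2.5, 13, -13], 0], [[-3, 17, -17], 0], [[-3.7, 20.5, -20], 0]], "claw": -1, "force": 25}}

```text
t: 36.4
eef_pos: [0.4434, -0.166, 0.2359]
ee_rot: [0.135, 0.785, 0.605, -0.005]
wrist_force: [3.2, -1.5, -12.0]
gripper_width: 0.0096
```

```bash
python3 st.py
python3 - <<'E'
from g import *
from geo import pt
s=state()
for th in(.6,.5,.4,.3,.2,.1,.05,0,-.02):
  p=pt(th,-43,92)
  print(th,tod(eef_for(rack(p[0],-98,p[1]),6,s),s))
E
```

```text
36.4 [ 0.289  0.038 -0.057  2.161  0.264  0.754 -0.2  ] [ 0.4434 -0.166   0.2359] F [  3.2  -1.5 -12. ] w 0.0096
[[ 0.267  0.951  0.155]
 [ 0.948 -0.231 -0.218]
 [-0.171  0.206 -0.964]]
tilt along rest 0.055 across -0.262 toolx az 74.3 slope -0.171 grasp [ 0.469 -0.202  0.078]
inward [ 0.082 -0.972 -0.222] up [-0.171  0.206 -0.964]
0.6 [ 1.1 -4.6  5.5]
0.5 [-0.2  2.6 -1.5]
0.4 [-1.3 10.5 -7.8]
0.3 [ -2.3  19.  -13.3]
0.2 [ -3.2  28.  -17.9]
0.1 [ -3.9  37.4 -21.6]
0.05 [ -4.1  42.2 -23.1]
0 [ -4.4  47.2 -24.3]
-0.02 [ -4.5  49.1 -24.8]
```

Call:
{"method": "play_rows", "body": {"deltas": [[[-0.7, 6.5, -4.7], 0], [[-1.3, 10.5, -7.8], 0], [[-1.8, 15, -10.5], 0], [[-2.3, 19, -13.3], 0], [[-2.8, 23.5, -15.6], 0], [[-3.2, 28, -18], 0], [[-3.6, 32.7, -19.8], 0], [[-3.9, 37.4, -21.6], 0]]}}

```text
t: 37.2
eef_pos: [0.4721, -0.1731, 0.2653]
ee_rot: [0.131, 0.785, 0.605, -0.008]
wrist_force: [-16.7, 5.1, 11.7]
gripper_width: 0.0101
```

```bash
python3 st.py
python3 - <<'E'
from g import *
from geo import pt
s=state()
for th in(.1,.05,0,-.02,-.04):
  p=pt(th,-43,92)
  print(th,tod(eef_for(rack(p[0],-98,p[1]),6,s),s))
E
```

```text
37.2 [ 0.288  0.062 -0.057  2.066  0.247  0.833 -0.176] [ 0.4721 -0.1731  0.2653] F [-16.7   5.1  11.7] w 0.0101
[[ 0.268  0.952  0.146]
 [ 0.948 -0.233 -0.217]
 [-0.172  0.196 -0.965]]
tilt along rest 0.047 across -0.257 toolx az 74.2 slope -0.172 grasp [ 0.496 -0.209  0.107]
inward [ 0.075 -0.974 -0.212] up [-0.172  0.196 -0.965]
0.1 [0.5 4.1 0.7]
0.05 [ 0.2  8.9 -0.8]
0 [-0.1 13.8 -2.1]
-0.02 [-0.1 15.8 -2.6]
-0.04 [-0.2 17.7 -3. ]
```

Call:
{"method": "play_rows", "body": {"deltas": [[[0, 4, 0.5], 0], [[0, 7, 0], 0], [[0, 10, -1], 0], [[0, 13, -1.8], 0], [[0, 15, -2.2], 0], [[0, 17, -2.6], 0], [[0, 18, -2.6], 0], [[0, 18, -2.6], 0]]}}

```text
t: 38.0
eef_pos: [0.4866, -0.1766, 0.2724]
ee_rot: [0.129, 0.786, 0.605, -0.012]
wrist_force: [-17.0, 6.6, 12.4]
gripper_width: 0.0103
```

```bash
python3 st.py
python3 - <<'E'
from g import *
from geo import pt
s=state()
for th in(.05,0,-.02): 
  p=pt(th,-43,92); print(th,tod(eef_for(rack(p[0],-98,p[1]),6,s),s))
p,d=eyes.capture('scene');cv2.imwrite('pics/s15.png',cv2.resize(p[90:290,200:440],None,fx=3.3,fy=3,interpolation=cv2.INTER_CUBIC)[:,:,::-1])
p,d=eyes.capture('wrist');cv2.imwrite('pics/w15.png',p[:,:,::-1])
E
```

```text
38.0 [ 0.286  0.086 -0.056  2.023  0.245  0.861 -0.173] [ 0.4866 -0.1766  0.2724] F [-17.    6.6  12.4] w 0.0103
[[ 0.269  0.953  0.137]
 [ 0.947 -0.236 -0.216]
 [-0.174  0.188 -0.967]]
tilt along rest 0.039 across -0.253 toolx az 74.2 slope -0.174 grasp [ 0.509 -0.212  0.114]
inward [ 0.071 -0.977 -0.203] up [-0.174  0.188 -0.967]
0.05 [ 1.1 -5.6  3.2]
0 [ 0.8 -0.7  1.9]
-0.02 [0.7 1.2 1.4]
```

View pics/w15.png

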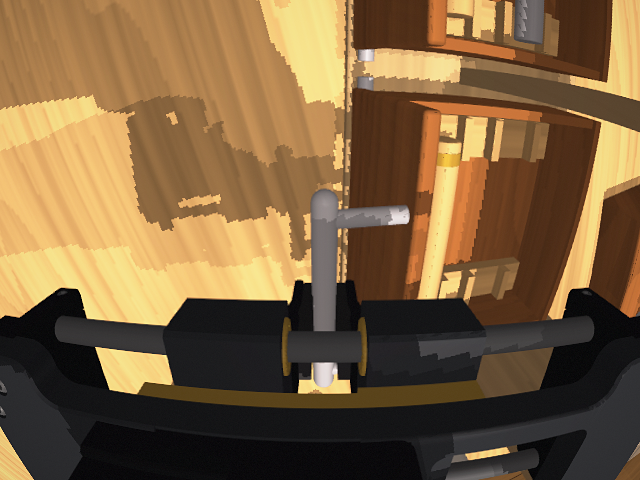

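View pics/s15.png

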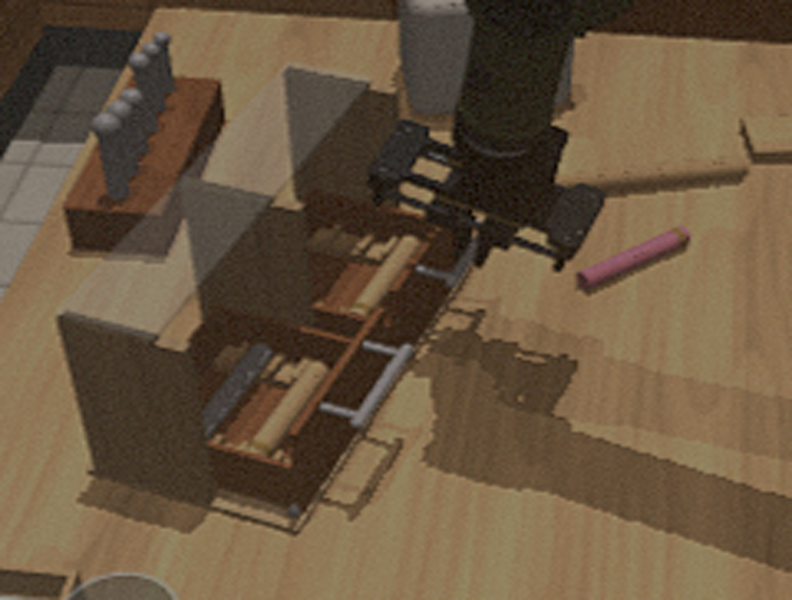

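Call:
{"method": "play_rows", "body": {"deltas": [[[0, 4, -1], 0], [[0, 6, -1], 0], [[0, 8, -1], 0], [[0, 10, -1], 0], [[0, 10, -1], 0], [[0, 10, -1], 0], [[0, 10, -1], 0], [[0, 10, -1], 0]]}}

```text
t: 38.9
eef_pos: [0.4902, -0.1773, 0.2731]
ee_rot: [0.121, 0.787, 0.604, -0.019]
wrist_force: [-25.0, 11.3, 10.3]
gripper_width: 0.0103
```

```bash
python3 st.py
python3 - <<'E'
from g import *
from geo import pt
s=state()
for th in(.05,0,-.02): 
  p=pt(th,-43,92); print(th,tod(eef_for(rack(p[0],-98,p[1]),6,s),s))
E
```

```text
38.9 [ 0.285  0.1   -0.056  2.005  0.242  0.886 -0.171] [ 0.4902 -0.1773  0.2731] F [-25.   11.3  10.3] w 0.0103
[[ 0.269  0.956  0.117]
 [ 0.947 -0.241 -0.212]
 [-0.175  0.168 -0.97 ]]
tilt along rest 0.022 across -0.241 toolx az 74.1 slope -0.175 grasp [ 0.509 -0.212  0.114]
inward [ 0.069 -0.981 -0.182] up [-0.175  0.168 -0.97 ]
0.05 [ 1.2 -5.7  3.4]
0 [ 0.9 -0.8  1.9]
-0.02 [0.8 1.1 1.4]
```

Call:
{"method": "play_rows", "body": {"deltas": [[[0, 0, 0], 0], [[0, 0, 0], 0], [[0, 0, 0], 0], [[0, 0, -15], 0], [[0, 0, -40], 0], [[0, 0, -75], 0], [[0, 0, -110], 0], [[0, -20, -150], 0]], "claw": -0.4}}

```text
t: 39.7
eef_pos: [0.4551, -0.1407, 0.4179]
ee_rot: [0.122, 0.787, 0.604, -0.017]
wrist_force: [-0.5, -0.1, 0.8]
gripper_width: 0.0263
```

```bash
python3 st.py
python3 - <<'E'
from g import *
from geo import pt
s=state()
p,d=eyes.capture('scene');cv2.imwrite('pics/s16.png',p[:,:,::-1]);
p,d=eyes.capture('top');cv2.imwrite('pics/t16.png',p[:,:,::-1]);
p,d=eyes.capture('wrist');cv2.imwrite('pics/w16.png',p[:,:,::-1])
for th in(0,.03,.06):
  p=pt(th,-43,92);q=pt(th,-4,101)
  print(th,[np.round(proj('wrist',rack(p[0],y,p[1]),s),1) for y in(-50,-100)],[np.round(proj('wrist',rack(q[0],y,q[1]),s),1) for y in(-20,-100)])
print('left bin',np.round(proj('wrist',rack(-43,50,106),s),1))
E
```

```text
39.7 [ 0.261 -0.118 -0.085  1.916  0.194  1.19  -0.143] [ 0.4551 -0.1407  0.4179] F [-0.5 -0.1  0.8] w 0.0263
[[ 0.269  0.955  0.121]
 [ 0.947 -0.24  -0.213]
 [-0.175  0.172 -0.969]]
tilt along rest 0.025 across -0.244 toolx az 74.1 slope -0.175 grasp [ 0.475 -0.176  0.259]
inward [ 0.022 -0.984 -0.179] up [-0.175  0.172 -0.969]
0 [array([344.6, 168.4]), array([343.5, 225. ])] [array([396.6, 133.2]), array([390.3, 226.1])]
0.03 [array([340.8, 168.1]), array([340. , 224.6])] [array([392.9, 133.1]), array([386.9, 226.3])]
0.06 [array([337.2, 167.8]), array([336.6, 224.2])] [array([389.1, 133.1]), array([383.5, 226.4])]
left bin [345.8  41.3]
```

View pics/w16.png

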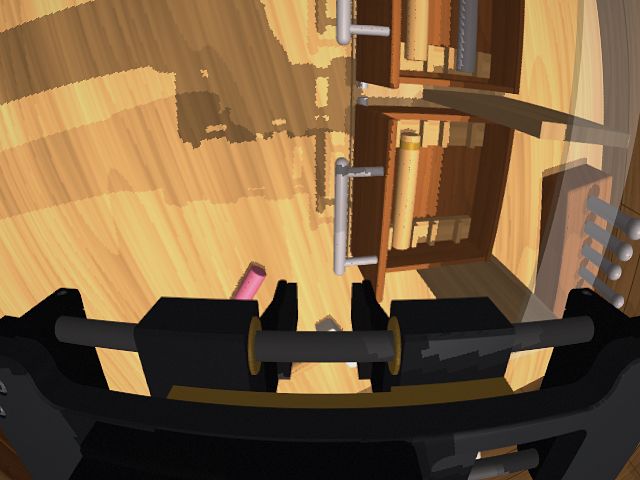

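View pics/s16.png

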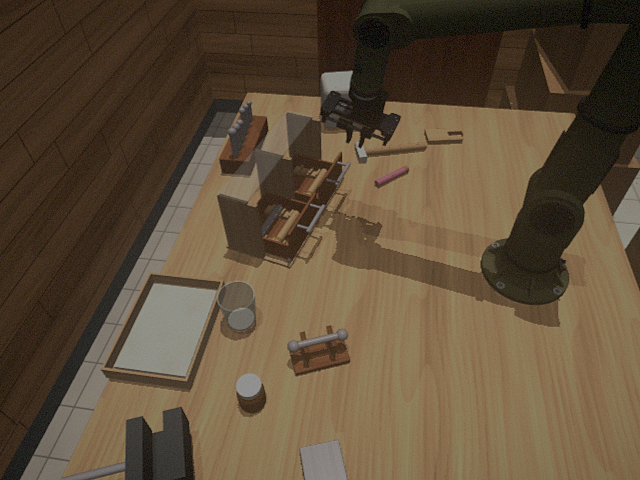

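View pics/t16.png

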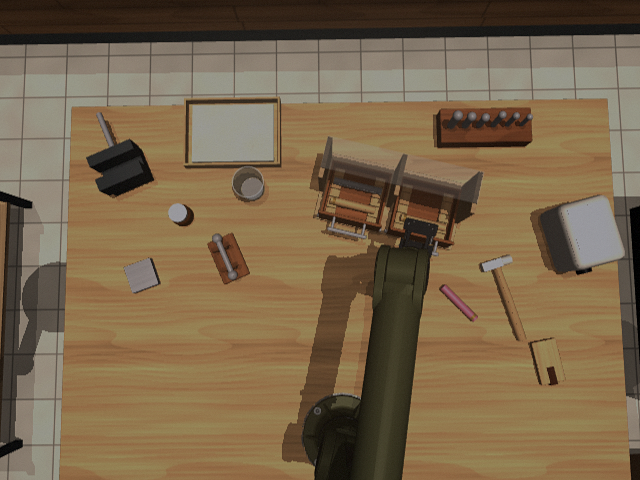

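Run:
```python
import cv2,numpy as np
a=cv2.imread('pics/scene0.png');b=cv2.imread('pics/s16.png')
ca=cv2.resize(a[145:215,295:360],None,fx=6,fy=6,interpolation=cv2.INTER_CUBIC);cb=cv2.resize(b[145:215,295:360],None,fx=6,fy=6,interpolation=cv2.INTER_CUBIC)
cv2.imwrite('pics/cmp.png',np.hstack([ca,cb]))
for nm,(y0,y1,x0,x1) in dict(r=(155,195,318,352),l=(195,240,292,330)).items():
    A=cv2.GaussianBlur(cv2.cvtColor(a,6)[y0:y1,x0:x1].astype(np.float32),(0,0),1);B=cv2.GaussianBlur(cv2.cvtColor(b,6)[y0:y1,x0:x1].astype(np.float32),(0,0),1)
    print(nm,cv2.phaseCorrelate(A,B,cv2.createHanningWindow(A.shape[::-1],cv2.CV_32F)))
```

```text
r ((0.14936942211479476, 0.37708138545718484), 0.8440172016620636)
l ((-0.0037685979818320448, 0.5810964644682066), 1.0007006173663668)
```

View pics/cmp.png

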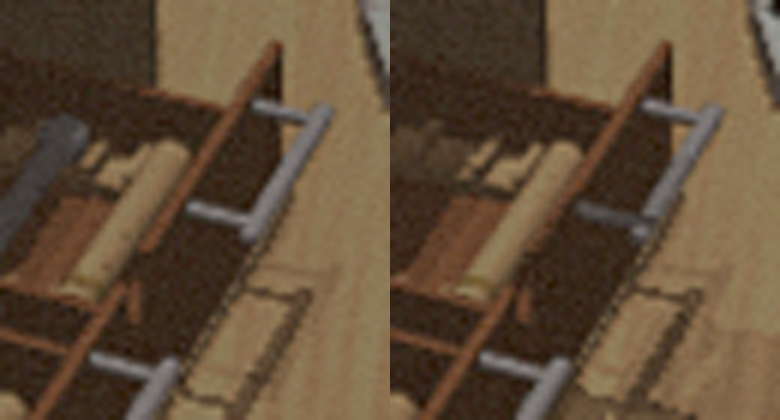

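Run:
```python
import cv2
b=cv2.imread('pics/s16.png');t=cv2.imread('pics/t16.png')
cv2.imwrite('pics/fin.png',cv2.hconcat([cv2.resize(b[315:385,280:360],(640//2*1,280)),cv2.resize(t[225:290,200:260],(300,280))]))
```

```text
(no output)
```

View pics/fin.png

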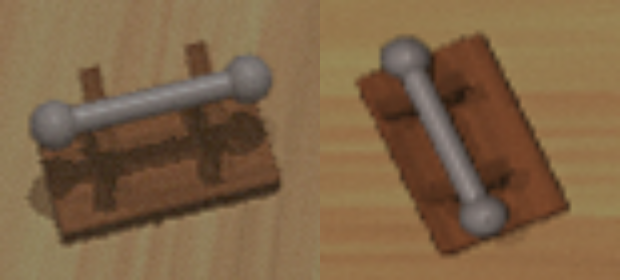

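The punch lies in both notches with its balls outside the uprights, so I'm handing the job in.

```bash
python3 -c "
from rig import arm,state
print(arm.job_done(),state()['t'])"
```

```text
the job is handed in; nothing more can be done
the job is handed in; nothing more can be done
```

The punch was in the right bin. I tilted that bin open to about 0.77 rad, lifted the punch out, laid it in both V notches of the rest and swung the bin back onto its stop. I handed in at about 40 s of the 61 s.

**How it was done:** A straight-down grasp would have hit the cover. I drove the arm against its joint limits so the gripper leaned forward about 0.6 rad, then took most of the lean back out before placing.

**Last checks:**
- **Punch:** the scene and top pictures show it lying in both notches, with its balls outside the uprights.
- **Right bin:** against the start picture it shows no visible change, within about 0.4 px. Pushing harder on the handle did not move it further.
- **Left bin and other pieces:** the left bin is still shut, and the bar and both file handles are in their bins.
- **Bench:** nothing has visibly moved.
- **Gripper:** it is clear of everything, and the wrist reads about 1 N. I saw at most about 33 N at the wrist, but only between moves.

**What disagreed:** the top camera put the rest 3 to 4 mm from where the scene and wrist cameras put it. I used the latter two, and the placing fitted.

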